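# Lock a roof tile in the trimming bench with the knob under its edge

## Robot

A 7-joint arm with a two-finger parallel gripper is mounted at the origin on the work surface. World frame = base frame: x ahead of the robot, y to its left, z up, the work surface at z = 0. Lengths are in m, angles in rad, forces in N, time in s.
With the tool pointing down it reaches from about 0.425 to 0.925 m from the base axis. Payload 6.8 kg.
Tool frame: the origin (TCP) lies midway between the tips of the shut fingers; the grasp point (between the pads) lies 19 mm behind it; z points along the fingers, y is the direction in which the jaws open and shut (so a half turn about z gives the same grasp; the last joint's range is limited). The gripper opens to 85 mm and grips with 20 to 120 N. Pads are 22 mm wide; open, the fingers measure 114 mm over their backs; the gripper's body (76 mm by 85 mm) begins 54 mm behind the grasp point. The pads swing forward as they close: fully open they stand 13 mm farther back than shut.
Start: joints at [-1.225, 0.477, 0.022, 1.555, -0.011, 1.109, -0.083], TCP at [0.296, 0.607, 0.204] pointing down, gripper open.
Joint ranges: [-2.96, 2.96], [-0.34, 2.1], [-1.41, 1.46], [0.24, 2.44], [-1.37, 4.51], [0.17, 1.92], [-2.96, 2.96]. Speed limits (rad/s): [2.39, 2.39, 3.14, 3.14, 3.14, 3.14, 3.14].

## Interface

Orientations are given as a unit quaternion [w, x, y, z].
In Python, from station import bot gives the robot as it stands. The module is installed in compiled form; this text tells all that it offers.
- The arm moves only by the tool play_rows, never from a script. Its argument "motion" is a list of rows, each a list of 2 entries, a list of its own where there are three numbers: the shift along the tool's x, y, z as a fraction of full scale, then the turn, a rotation vector about the tool's x, y, z as a fraction of full scale. In form: [[[tx, ty, tz], [rx, ry, rz]], ...]. A call has 1 to 8 rows; each row is the pose to reach, as a shift and turn from the pose measured when the call began, along the tool's axes at that moment, turning the shorter way round; what a row does not reach only later rows make up. Full scale, the value 1, is 400 mm for a shift and 360 degrees for a turn. A row lasts 1/10 s, in which the tool goes at most 50 mm and 8.59 degrees, less where a joint would pass 70% of its speed; a pose out of reach is approached as far as the arm can. A call with a number of a shift or a turn outside -1 to 1 is refused whole. A call with a gripper value outside its range is refused whole. "fingers" is the finger opening in mm, from 0 to 85.4, set as the call begins (left out, the last holds). The fingers move at their own pace and stop on an object; "grip_force" is the grip in N (left out, the last holds). Time passes only in rows, so rows that repeat a pose let the fingers close. It gives the time, the measured TCP pose, the force and the opening at its end, in the units of the state.
- bot.get_obs(): the state, without advancing time (a new reading comes with each control period).
- bot.read_camera(name): name is "side" or "top"; returns a dict with "pixels" (420x560x3 uint8, red, green, blue), "range_z" (420x560 float32, m along the optical axis (not along the pixel's ray), 0 where there is no reading), "fovy" (degrees; the focal length in pixels is half the picture's height over the tangent of half this angle, whatever the lens; pixels are square), "cx", "cy" (the principal point, pixels), "pose" (4x4, takes a point from camera to world coordinates). Camera axes: x right, y down, z forward; pixel columns grow to the right and rows downward; lengths in m; the calibration is good to about 2 mm. A picture is of the moment at which its call begins.
- bot.hand_in(): hands the job in, once; it reports no verdict.
The state is a dict: "t": time; "q": joint angles; "joint_vel": joint speeds; "joint_torque": joint torques, N m; "eef_pos": TCP position; "tool_rot": TCP orientation; "contact_force": force on the tool from outside, world axes, zero at the start; "torque": the same for the moment, N m; "gripper_width": opening from 0.0 (shut) to 1.0 (fully open).
Only numpy, scipy, OpenCV 4.12 (cv2) and the standard library are available. Lean on these libraries where they do the work, as an engineer would, in place of code of your own. Each camera call takes 0.05 s, during which the arm holds its last target.

## Task

A curved clay roof tile waits in the channel of the small trimming bench, behind a raised metal stop bar. Turn the red-tipped knob under the bench's edge all the way so that the bar sinks flush, slide the tile over it until it is fully home against the end fence, then turn the knob all the way back so that the bar stands up behind the tile and locks it in. Leave the pot, the jar and the hammer where they are.

Things in the scene. Friction and masses are not known exactly. Their poses are not given: they have to be found in the camera images.
- jig: Trimming bench, fixed on the table: wooden shelf 200 (its x) by 440 (its y) mm on two end legs, top 130 mm and underside 105 mm above the table. Origin at table level under the shelf's centre; z up, its -x edge faces the robot. On top a straight channel runs along y, centre line at x = +15 mm, 134 mm wide, between wooden rails 10 mm wide, 15 mm high.
- channel_home (a point): Foot of the end fence at the channel's +y end, on the centre line: x = +15, y = +195 mm in the bench's frame, on the shelf's top. The fence is 45 mm high, 25 mm thick, dark wood. The channel's other end (y = -220 mm) is open.
- knob (a joint): Quarter-turn knob under the shelf, vertical axis. 0 = locked, stop bar fully up; 1.57 = released, bar down; end stops at both. Grows anticlockwise seen from above. In the bench's frame the handle points 2.356 rad + value from +x towards +y: at 0 it leans 45 deg from -x to the +y side, at 1.57 as far to -y. Friction 0.25 N m (2 to 5 N at the handle); stays where left. Starts at 0 to 0.25.
- knob_axis (a point): On the knob's axis at the height of the handle's centre line, 84 mm above the table; x = -80, y = 0 mm in the bench's frame (20 mm inside the shelf's -x edge). Round black knob 60 mm in diameter, 26 mm high, hanging from the underside, with one straight round handle 18 mm thick that sticks out beyond the edge.
- knob_ball (a point): Centre of the red ball, 26 mm in diameter, at the handle's end, 104 mm from the axis, 84 mm above the table.
- bar_top (a point): Centre of the top face of the stop bar: flat aluminium, 120 mm across the channel by 12 mm, at x = +15, y = +22 mm in the bench's frame. It stands 22 mm above the shelf's top with the knob at 0 and sinks 16 mm per rad: flush from about 1.4 rad, 3 mm below at 1.57. It is moved only by the knob.
- tile_center (a point): Centre, 27.5 mm above the shelf's top, of the loose terracotta half-round tile: an arch 160 mm long (its y, along the channel), 130 mm wide, 55 mm high, walls 12 mm, hollow, open at both ends, 0.5 to 1 kg, resting on its long edges. Starts on the -y side of the stop bar. Home against the fence this point is at y = +115 mm in the bench's frame, its tail 7 mm past the bar.
- pot: Bystander: blue ceramic cup, 80 mm wide, 85 mm high, origin at the centre of its underside.
- jar: Bystander: amber jar with steel lid, 70 mm wide, 100 mm high, origin at the centre of its underside.
- hammer_tool: Bystander: a hammer lying on the table, about 300 mm long, less than 50 mm high.
Not all that is in view belongs to the job. Of the things like the part that bears tile_center, leave any that is green or pink; of the rest the smaller one is meant.

How it is judged:
By the outcome, as a careful person would: the job done as asked, in the order asked, and still so for the second after the job is handed in, with the robot touching nothing.
It also fails if it takes over 58 s, if anything falls off the work surface, if the arm or the gripper's body presses on something with over 40 N, if the wrist force passes 120 N, or if a joint passes its speed limit or range.

## Working session

There is one attempt and no reset: what is moved stays moved. The work goes in short steps, Python scripts to look and compute and a tool call to move; the robot and the scene stay as the last step left them, time stands still between calls to the robot, and variables do not carry over. Pictures are saved under pics/ and viewed, and the job is handed in when it is done.

Besides the shell and the picture viewer there is one more tool, called after "Emit:" as name(argument=value, ...), one argument or row to a line, values as JSON. play_rows: Moves the arm, as the interface text tells. Shift numbers are shares of 400 mm and turn numbers shares of 360 degrees, none past 1 either way. Its arguments: {"type":"object","properties":{"motion":{"type":"array"},"fingers":{"type":"number"},"grip_force":{"type":"number"}},"required":["motion"]}

```bash
mkdir -p pics; cat > h.py <<'E'
import numpy as np,cv2
from station import bot
def cam(n,save=None):
    d=bot.read_camera(n)
    if save: cv2.imwrite(save,cv2.cvtColor(d['pixels'],cv2.COLOR_RGB2BGR))
    return d
def f(d): return d['pixels'].shape[0]/2/np.tan(np.radians(d['fovy'])/2)
def cloud(d):
    z=d['range_z'].astype(float); v,u=np.mgrid[:z.shape[0],:z.shape[1]]; F=f(d)
    P=np.stack([(u-d['cx'])/F*z,(v-d['cy'])/F*z,z],-1)
    W=P@d['pose'][:3,:3].T+d['pose'][:3,3]
    W[z==0]=np.nan
    return W
E
python3 - <<'E'
from h import *
for n in('top','side'):
    d=cam(n,f'pics/{n}0.png'); np.savez(f'{n}0.npz',**d); print(n,d['fovy'],d['cx'],d['cy'],d['pose'].round(3).tolist())
print(bot.get_obs())
E
```

```text
top 54.46160501250508 284.9904997668447 205.44182728383512 [[0.008, -0.998, 0.054, 0.328], [-1.0, -0.007, 0.018, 0.024], [-0.017, -0.054, -0.998, 1.469], [0.0, 0.0, 0.0, 1.0]]
side 43.22096776553169 282.3887210026614 210.40575116359136 [[-0.945, -0.241, 0.219, 0.015], [-0.325, 0.733, -0.598, 1.109], [-0.016, -0.636, -0.771, 1.491], [0.0, 0.0, 0.0, 1.0]]
{'t': 0.1, 'q': array([-1.22511916,  0.47775944,  0.02234481,  1.55633322, -0.01151143,
        1.10929512, -0.08306806]), 'joint_vel': array([ 0.00064403, -0.00191087, -0.00131877, -0.00221335, -0.00029079,
       -0.00080772,  0.00071588]), 'joint_torque': array([ 2.86585608e-03, -5.97756314e+01,  1.61300596e+00, -2.81958622e+01,
        1.28531578e-02,  4.99548813e-03,  2.65222830e-07]), 'eef_pos': array([0.29565551, 0.60617064, 0.20350302]), 'tool_rot': array([-1.31949173e-04,  2.24924870e-01,  9.74375753e-01, -8.23007064e-04]), 'contact_force': array([0.60872554, 0.60164864, 0.0679419 ]), 'torque': array([-0.00624661, -0.00312694, -0.0070523 ]), 'gripper_width': 0.9986494298613088}
```

View pics/top0.png

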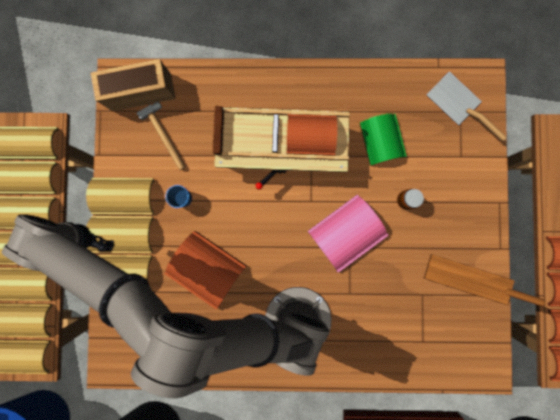

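View pics/side0.png

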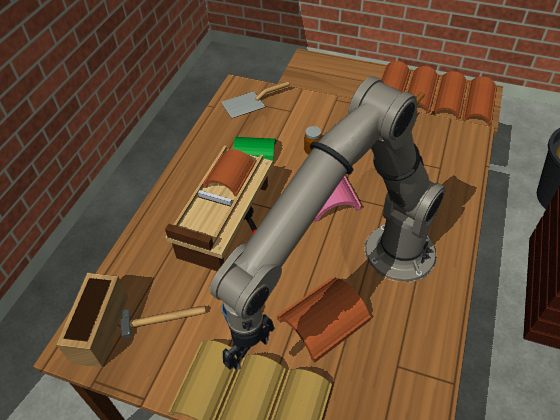

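The top view shows the bench around (282,140), with the fence on the left at x≈219, the bar at (276,133) and the red ball at (258,186).

Things that could be taken for the tile:
- terracotta tile in the channel at (313,135)
- larger terracotta tile on the table at (205,268)
- green tile at (383,138)
- pink tile at (348,233)
- yellow tiles at (120,230), a stack at the table's edge
- tiles on the side tables

I choose the one in the channel: it is the smaller terracotta tile and sits behind the bar. Next I check it in a close crop and measure the bench.

```bash
python3 - <<'E'
from h import *
d=dict(np.load('top0.npz')); W=cloud(d); im=d['pixels']
c=cv2.cvtColor(im[90:210,200:420],cv2.COLOR_RGB2BGR); cv2.imwrite('pics/crop0.png',cv2.resize(c,None,fx=3.6,fy=3.6,interpolation=cv2.INTER_CUBIC))
roi=np.zeros(im.shape[:2],bool); roi[95:180,205:360]=1
z=W[...,2]
def rect(m,h,name):
    # rays onto plane
    P=W[m][:,:2].astype(np.float32)
    r=cv2.minAreaRect(P); print(name,m.sum(),np.round(r[0],4),np.round(r[1],4),round(r[2],2),'medz',np.median(z[m]).round(4)); return r
shelf=roi&(z>0.122)&(z<0.15); rect(shelf,.13,'shelf+rails')
r=rect(roi&(z>0.122)&(z<0.2),.13,'all')
fen=roi&(z>0.16)&(W[...,1]>0.1+0); hsv=cv2.cvtColor(im,cv2.COLOR_RGB2HSV)
print(cv2.boxPoints(r).round(4))
H,S,V=[hsv[...,i].astype(int) for i in range(3)]
terr=roi&(z>0.14)&(H<12)&(S>140)&(V>100); n,l,st,ce=cv2.connectedComponentsWithStats(terr.astype(np.uint8)); 
for i in range(1,n):
    if st[i,4]>60: rect(l==i,0,'terr%d'%i); print(st[i],z[l==i].max())
bar=roi&(S<50)&(V>130)&(z>.13); rect(bar,0,'bar')
red=roi|False; red[95:200,240:300]=1; red&=(((H<6)|(H>172))&(S>180)&(V>120)&(z>.05)&(z<.12)); rect(red,0,'red'); print(np.argwhere(red).mean(0),W[red].mean(0))
for row in (120,135,150): print(row,[(u,*W[row,u].round(3)) for u in range(212,352,8)])
E
```

```text
shelf+rails 5674 [0.6216 0.0626] [0.4398 0.2018] 88.26 medz 0.1313
all 8040 [0.6215 0.0627] [0.44   0.2018] 88.31 medz 0.1337
[[ 0.5142 -0.1542]
 [ 0.7159 -0.1602]
 [ 0.7289  0.2796]
 [ 0.5272  0.2856]]
terr5 1891 [ 0.6331 -0.0358] [0.1564 0.1295] 88.24 medz 0.1774
[ 287  114   50   41 1891] 0.1915687813565754
bar 158 [0.6204 0.0602] [0.4024 0.1673] 88.43 medz 0.1512
red 35 [0.4713 0.1387] [0.0174 0.021 ] 89.57 medz 0.0942
[185.22857143 258.42857143] [0.47026397 0.13895038 0.0937384 ]
120 [(212, np.float64(0.719), np.float64(0.32), np.float64(-0.003)), (220, np.float64(0.672), np.float64(0.258), np.float64(0.177)), (228, np.float64(0.685), np.float64(0.24), np.float64(0.129)), (236, np.float64(0.685), np.float64(0.214), np.float64(0.126)), (244, np.float64(0.685), np.float64(0.187), np.float64(0.126)), (252, np.float64(0.684), np.float64(0.16), np.float64(0.131)), (260, np.float64(0.684), np.float64(0.133), np.float64(0.133)), (268, np.float64(0.684), np.float64(0.106), np.float64(0.131)), (276, np.float64(0.681), np.float64(0.079), np.float64(0.144)), (284, np.float64(0.684), np.flo
[... 2164 characters left out ...]
68, np.float64(0.583), np.float64(0.105), np.float64(0.137)), (276, np.float64(0.583), np.float64(0.079), np.float64(0.133)), (284, np.float64(0.585), np.float64(0.053), np.float64(0.126)), (292, np.float64(0.58), np.float64(0.026), np.float64(0.155)), (300, np.float64(0.58), np.float64(0.0), np.float64(0.156)), (308, np.float64(0.58), np.float64(-0.026), np.float64(0.156)), (316, np.float64(0.58), np.float64(-0.052), np.float64(0.155)), (324, np.float64(0.58), np.float64(-0.078), np.float64(0.155)), (332, np.float64(0.579), np.float64(-0.103), np.float64(0.163)), (340, np.float64(0.585), np.float64(-0.133), np.float64(0.129)), (348, np.float64(0.609), np.float64(-0.176), np.float64(0.006))]
```

View pics/crop0.png

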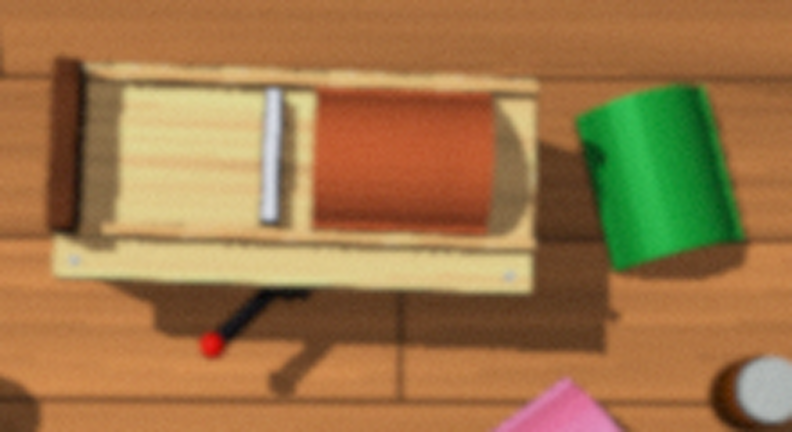

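The crop confirms the terracotta tile in the channel, behind the raised bar. The bench centre measures (0.6215, 0.0627) with yaw −1.7°. The ball is 103 mm from the expected axis point, so the knob is at about 0.02. The tile's tail is at bench y ≈ −0.18. All of this fits the sizes given, so I plan the approach to the handle's +y side with the jaw axis along bench x.

```bash
cat >> h.py <<'E'
from scipy.spatial.transform import Rotation as R
C=np.array([0.6215,0.0627]); YAW=-0.0296
B=np.array([[np.cos(YAW),-np.sin(YAW)],[np.sin(YAW),np.cos(YAW)]])
def b2w(x,y): return C+B@np.array([x,y])
def w2b(p): return B.T@(np.array(p[:2])-C)
def rot(o): w,x,y,z=o['tool_rot']; return R.from_quat([x,y,z,w])
def goal_rot(sgn=1):
    y=sgn*np.array([B[0,0],B[1,0],0]); z=np.array([0,0,-1.]); return R.from_matrix(np.stack([np.cross(y,z),y,z],1))
def rows(targets,o=None,G=None):
    o=o or bot.get_obs(); r=rot(o)
    for t in targets:
        p=np.array([*b2w(t[0],t[1]),t[2]]); s=r.inv().apply(p-o['eef_pos'])/.4
        v=(r.inv()*G).as_rotvec()/(2*np.pi) if G is not None else np.zeros(3)
        print(t,'world',p.round(4),'->',s.round(4).tolist(),v.round(4).tolist())
def st():
    o=bot.get_obs(); print('t',round(o['t'],2),'bench',w2b(o['eef_pos']).round(4),'z',o['eef_pos'][2].round(4),'F',o['contact_force'].round(1),'M',o['torque'].round(2),'w',o['gripper_width'].round(3),'q',o['q'].round(2)); return o
E
python3 - <<'E'
from h import *
o=st()
for s in(1,-1): 
    G=goal_rot(s); rows([(-.125,.125,.2),(-.125,.125,.07)],o,G)
E
```

```text
Traceback (most recent call last):
  File "h.py", line 29, in st
    o=bot.get_obs(); print('t',round(o['t'],2),'bench',w2b(o['eef_pos']).round(4),'z',o['eef_pos'][2].round(4),'F',o['contact_force'].round(1),'M',o['torque'].round(2),'w',o['gripper_width'].round(3),'q',o['q'].round(2)); return o
                                                                                                                                                                            ^^^^^^^^^^^^^^^^^^^^^^^^
AttributeError: 'float' object has no attribute 'round'
```

```bash
sed -i "s/o\['gripper_width'\].round(3)/round(o['gripper_width'],3)/" h.py
python3 - <<'E'
from h import *
o=st()
for s in(1,-1): 
    G=goal_rot(s); rows([(-.125,.125,.2),(-.125,.125,.07)],o,G)
E
```

```text
t 0.1 bench [-0.3418  0.5336] z 0.2035 F [0.6 0.6 0.1] M [-0.01 -0.   -0.01] w 0.999 q [-1.23  0.48  0.02  1.56 -0.01  1.11 -0.08]
(-0.125, 0.125, 0.2) world [0.5003 0.1913 0.2   ] -> [-0.9143, -0.7079, 0.01] [-0.0002, 0.0002, 0.1825]
(-0.125, 0.125, 0.07) world [0.5003 0.1913 0.07  ] -> [-0.9143, -0.7074, 0.335] [-0.0002, 0.0002, 0.1825]
(-0.125, 0.125, 0.2) world [0.5003 0.1913 0.2   ] -> [-0.9143, -0.7079, 0.01] [-0.0002, -0.0003, -0.3175]
(-0.125, 0.125, 0.07) world [0.5003 0.1913 0.07  ] -> [-0.9143, -0.7074, 0.335] [-0.0002, -0.0003, -0.3175]
```

Emit:
play_rows(
  motion=[
    [[-0.9143,-0.7079,0.0],[0,0,0.1825]],
    [[-0.9143,-0.7079,0.0],[0,0,0.1825]],
    [[-0.9143,-0.7079,0.0],[0,0,0.1825]],
    [[-0.9143,-0.7079,0.0],[0,0,0.1825]],
    [[-0.9143,-0.7079,0.0],[0,0,0.1825]],
    [[-0.9143,-0.7079,0.0],[0,0,0.1825]],
    [[-0.9143,-0.7079,0.0],[0,0,0.1825]],
    [[-0.9143,-0.7079,0.0],[0,0,0.1825]],
  ],
  fingers=0,
)

```text
t: 0.9
eef_pos: [0.4728, 0.2458, 0.204]
tool_rot: [0.0, 0.719, 0.695, -0.001]
contact_force: [0.9, 0.1, -0.8]
gripper_width: -0.0
```

```bash
python3 - <<'E'
from h import *
o=st(); rows([(-.125,.125,.2),(-.125,.125,.07)],o,goal_rot(1))
E
```

```text
t 0.9 bench [-0.1541  0.1786] z 0.204 F [ 0.9  0.1 -0.8] M [ 0.06 -0.05 -0.01] w -0.0 q [-0.91  0.25  0.37  1.91 -0.11  1.   -0.52]
(-0.125, 0.125, 0.2) world [0.5003 0.1913 0.2   ] -> [-0.1336, 0.0734, 0.0101] [-0.0001, 0.0002, -0.0009]
(-0.125, 0.125, 0.07) world [0.5003 0.1913 0.07  ] -> [-0.1331, 0.0737, 0.3351] [-0.0001, 0.0002, -0.0009]
```

Emit:
play_rows(
  motion=[
    [[-0.1333,0.0735,0.0],[0,0,-0.001]],
    [[-0.1333,0.0735,0.01],[0,0,-0.001]],
    [[-0.1333,0.0735,0.12],[0,0,-0.001]],
    [[-0.1333,0.0735,0.23],[0,0,-0.001]],
    [[-0.1333,0.0735,0.33],[0,0,-0.001]],
    [[-0.1333,0.0735,0.335],[0,0,-0.001]],
    [[-0.1333,0.0735,0.335],[0,0,-0.001]],
  ],
)

```text
t: 1.6
eef_pos: [0.4997, 0.1912, 0.0699]
tool_rot: [0.0, 0.717, 0.697, -0.002]
contact_force: [0.4, 0.0, 0.0]
gripper_width: -0.004
```

```bash
python3 - <<'E'
from h import *
o=st(); d=cam('side','pics/s1.png')
W=cloud(d); im=d['pixels']; hsv=cv2.cvtColor(im,cv2.COLOR_RGB2HSV)
cam('top','pics/t1.png')
# tool path: handle angle th (value), r, off
pts=[]
for val in (0.05,.3,.6,.9,1.2,1.45,1.57,1.62):
    a=2.356+val; r=.088-.008*val/1.57; dl=a-np.pi
    off=.009+.011*abs(np.cos(dl))+.0145*abs(np.sin(dl))
    p=np.array([-.08,0])+r*np.array([np.cos(a),np.sin(a)])-off*np.array([-np.sin(a),np.cos(a)])
    pts.append((round(p[0],4),round(p[1],4),.07))
rows(pts,o,goal_rot(1))
E
```

```text
t 1.6 bench [-0.1255  0.1249] z 0.0699 F [0.4 0.  0. ] M [ 0.07 -0.05  0.04] w -0.004 q [-0.76  0.44  0.35  2.02 -0.22  0.72 -0.3 ]
(np.float64(-0.127), np.float64(0.0788), 0.07) world [0.4969 0.1452 0.07  ] -> [-0.1152, -0.0039, 0.0001] [-0.0004, 0.0004, 0.0002]
(np.float64(-0.1446), np.float64(0.0629), 0.07) world [0.4788 0.1299 0.07  ] -> [-0.1549, -0.0479, 0.0003] [-0.0004, 0.0004, 0.0002]
(np.float64(-0.1593), np.float64(0.0378), 0.07) world [0.4634 0.1052 0.07  ] -> [-0.2176, -0.0847, 0.0006] [-0.0004, 0.0004, 0.0002]
(np.float64(-0.1653), np.float64(0.0119), 0.07) world [0.4566 0.0795 0.07  ] -> [-0.2823, -0.0998, 0.0008] [-0.0004, 0.0004, 0.0002]
(np.float64(-0.165), np.float64(-0.0102), 0.07) world [0.4563 0.0574 0.07  ] -> [-0.3376, -0.0991, 0.0009] [-0.0004, 0.0004, 0.0002]
(np.float64(-0.1599), np.float64(-0.0288), 0.07) world [0.4608 0.0386 0.07  ] -> [-0.3841, -0.0865, 0.001] [-0.0004, 0.0004, 0.0002]
(np.float64(-0.1557), np.float64(-0.0374), 0.07) world [0.4648 0.0299 0.07  ] -> [-0.4056, -0.076, 0.001] [-0.0004, 0.0004, 0.0002]
(np.float64(-0.1537), np.float64(-0.0409), 0.07) world [0.4667 0.0264 0.07  ] -> [-0.4144, -0.071, 0.0011] [-0.0004, 0.0004, 0.0002]
```

View pics/s1.png

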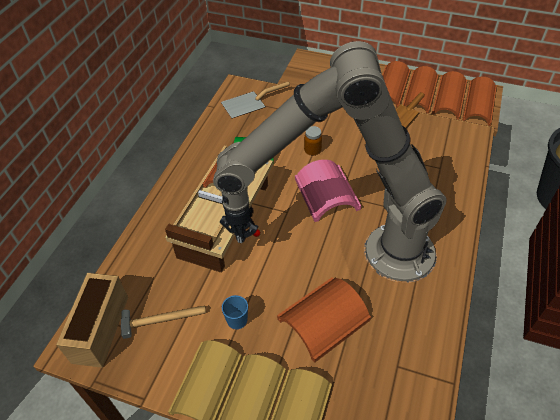

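View pics/t1.png

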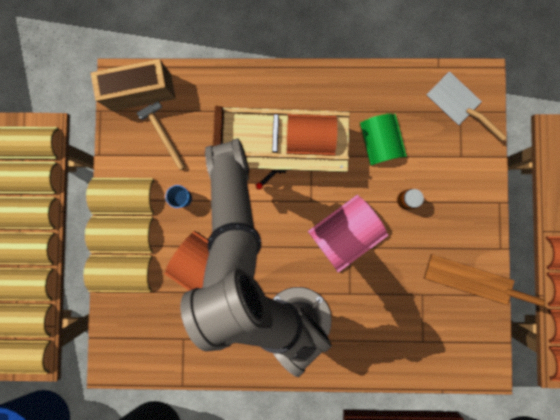

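The top view shows the gripper at (225,160), on the +y side of the handle, with the ball at (258,186) untouched. I now push the handle round its arc.

Emit:
play_rows(
  motion=[
    [[-0.06,-0.002,0],[0,0,0]],
    [[-0.1,-0.004,0],[0,0,0]],
    [[-0.12,-0.008,0],[0,0,0]],
    [[-0.137,-0.027,0],[0,0,0]],
    [[-0.155,-0.048,0],[0,0,0]],
    [[-0.186,-0.068,0],[0,0,0]],
    [[-0.2176,-0.0847,0],[0,0,0]],
    [[-0.25,-0.094,0],[0,0,0]],
  ],
)

```text
t: 2.5
eef_pos: [0.46, 0.0921, 0.0718]
tool_rot: [0.0, 0.717, 0.697, 0.0]
contact_force: [-0.4, -0.7, -0.2]
gripper_width: 0.004
```

```bash
python3 - <<'E'
from h import *
o=st(); d=cam('top','pics/t2.png'); cam('side','pics/s2.png')
pts=[]
for val in (.9,1.05,1.2,1.35,1.45,1.57,1.65,1.72):
    a=2.356+val; r=.088-.008*val/1.57; dl=a-np.pi
    off=.009+.011*abs(np.cos(dl))+.0145*abs(np.sin(dl))
    p=np.array([-.08,0])+r*np.array([np.cos(a),np.sin(a)])-off*np.array([-np.sin(a),np.cos(a)])
    pts.append((round(p[0],4),round(p[1],4),.07))
rows(pts,o,goal_rot(1))
E
```

```text
t 2.5 bench [-0.1623  0.0246] z 0.0718 F [-0.4 -0.7 -0.2] M [0.03 0.01 0.  ] w 0.004 q [-0.64  0.35  0.37  2.17 -0.2   0.65 -0.16]
(np.float64(-0.1653), np.float64(0.0119), 0.07) world [0.4566 0.0795 0.07  ] -> [-0.0318, -0.0075, 0.0044] [0.0002, 0.0, 0.0002]
(np.float64(-0.1659), np.float64(0.001), 0.07) world [0.4557 0.0686 0.07  ] -> [-0.0591, -0.009, 0.0044] [0.0002, 0.0, 0.0002]
(np.float64(-0.165), np.float64(-0.0102), 0.07) world [0.4563 0.0574 0.07  ] -> [-0.0871, -0.0068, 0.0044] [0.0002, 0.0, 0.0002]
(np.float64(-0.1625), np.float64(-0.0214), 0.07) world [0.4584 0.0461 0.07  ] -> [-0.1151, -0.0006, 0.0044] [0.0002, 0.0, 0.0002]
(np.float64(-0.1599), np.float64(-0.0288), 0.07) world [0.4608 0.0386 0.07  ] -> [-0.1336, 0.0059, 0.0044] [0.0002, 0.0, 0.0002]
(np.float64(-0.1557), np.float64(-0.0374), 0.07) world [0.4648 0.0299 0.07  ] -> [-0.1551, 0.0164, 0.0044] [0.0002, 0.0, 0.0002]
(np.float64(-0.1523), np.float64(-0.0429), 0.07) world [0.468  0.0243 0.07  ] -> [-0.1689, 0.0248, 0.0044] [0.0002, 0.0, 0.0002]
(np.float64(-0.149), np.float64(-0.0476), 0.07) world [0.4712 0.0195 0.07  ] -> [-0.1806, 0.0331, 0.0044] [0.0002, 0.0, 0.0002]
```

View pics/s2.png

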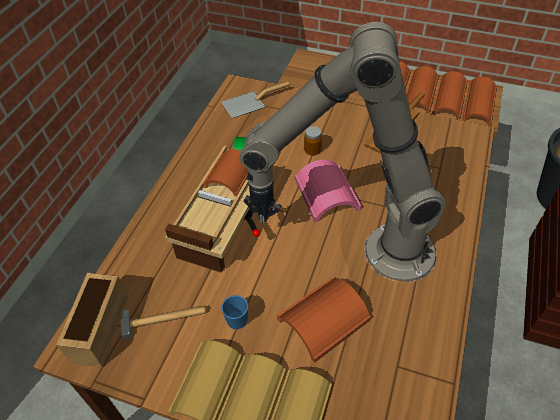

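```bash
python3 - <<'E'
import cv2
for n,(a,b,c,d) in {'s1':(150,270,180,320),'s2':(150,270,180,320),'t2':(100,220,200,340)}.items():
    i=cv2.imread(f'pics/{n}.png')[a:b,c:d]; cv2.imwrite(f'pics/{n}c.png',cv2.resize(i,None,fx=4,fy=4,interpolation=cv2.INTER_CUBIC))
E
```

```text
(no output)
```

View pics/s2c.png

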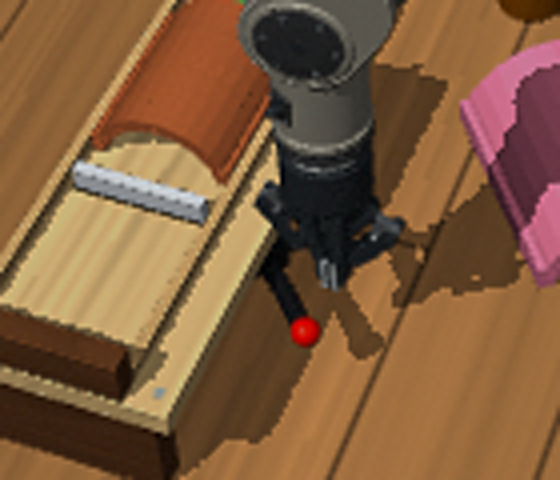

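View pics/s1c.png

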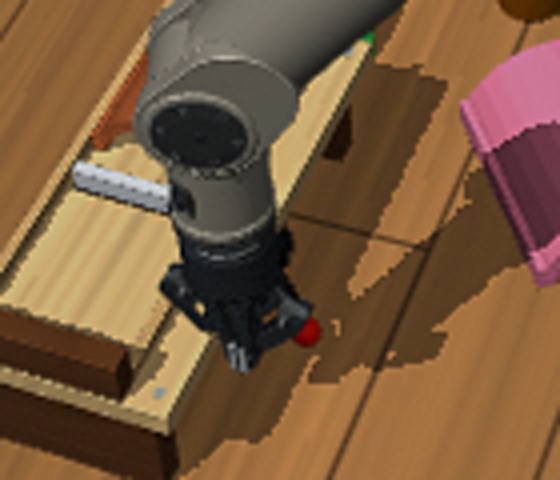

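View pics/t2c.png

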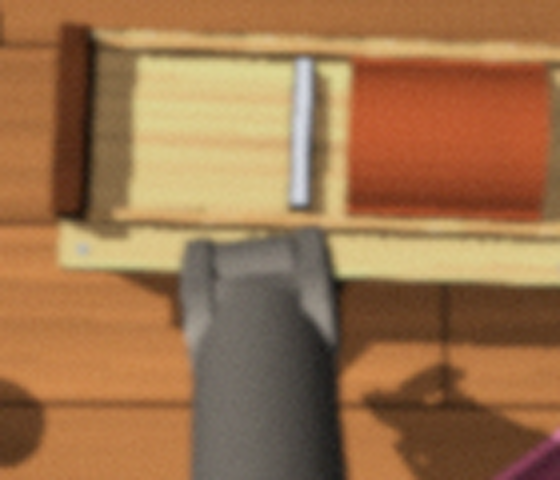

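```bash
python3 - <<'E'
from h import *
o=st()
for n in('side','top'):
    d=cam(n); im=d['pixels']; hsv=cv2.cvtColor(im,cv2.COLOR_RGB2HSV); H,S,V=[hsv[...,i].astype(int) for i in range(3)]
    T=np.linalg.inv(d['pose']); F=f(d)
    def pr(p): c=T[:3,:3]@p+T[:3,3]; return (F*c[0]/c[2]+d['cx'],F*c[1]/c[2]+d['cy'])
    print(n,'tcp px',np.round(pr(o['eef_pos']),1))
    m=((H<5)|(H>174))&(S>200)&(V>110); m[:, :200]=0; m[:170]=0; m[260:]=0; m[:,320:]=0
    v,u=np.argwhere(m).mean(0); print(m.sum(),u,v)
    ray=d['pose'][:3,:3]@np.array([(u-d['cx'])/F,(v-d['cy'])/F,1]); c=d['pose'][:3,3]; k=(.084-c[2])/ray[2]; p=c+k*ray; print('ball',p.round(4),w2b(p).round(4), 'depthpt',cloud(d)[m].mean(0).round(4))
E
```

```text
t 2.6 bench [-0.1621  0.0233] z 0.0718 F [-0.2 -0.5  0.2] M [-0.02 -0.01 -0.03] w -0.001 q [-0.64  0.35  0.37  2.17 -0.2   0.65 -0.16]
side tcp px [262.8 224.9]
37 255.9189189189189 232.21621621621622
ball [0.4676 0.1357 0.084 ] [-0.156   0.0684] depthpt [0.4649 0.1413 0.0922]
top tcp px [272.9 188.9]
0 nan nan
ball [nan nan nan] [nan nan] depthpt [nan nan nan]<stdin>:9: RuntimeWarning: Mean of empty slice.
  ret = um.true_divide(
<stdin>:10: RuntimeWarning: Mean of empty slice.
```

The knob has not moved: the handle is still near 0 and the fingers are now on its −y side, so they must have slipped past. I'll go back over it, lower a little more, and retry in small steps with readings.

```bash
python3 - <<'E'
from h import *
o=st(); rows([(-.162,.0233,.15),(-.122,.105,.15),(-.122,.105,.062)],o,goal_rot(1))
E
```

```text
t 2.7 bench [-0.1608  0.0255] z 0.072 F [ 0.3  0.2 -0.3] M [ 0.   -0.01  0.07] w 0.002 q [-0.64  0.35  0.37  2.17 -0.2   0.65 -0.16]
(-0.162, 0.0233, 0.15) world [0.4603 0.0908 0.15  ] -> [-0.0054, -0.0024, -0.195] [0.0004, -0.0001, 0.0]
(-0.122, 0.105, 0.15) world [0.5027 0.1713 0.15  ] -> [0.1988, 0.0976, -0.1947] [0.0004, -0.0001, 0.0]
(-0.122, 0.105, 0.062) world [0.5027 0.1713 0.062 ] -> [0.1988, 0.0971, 0.0253] [0.0004, -0.0001, 0.0]
```

Emit:
play_rows(
  motion=[
    [[-0.005,0,-0.1],[0,0,0]],
    [[-0.005,0,-0.195],[0,0,0]],
    [[0.1,0.05,-0.195],[0,0,0]],
    [[0.199,0.0976,-0.195],[0,0,0]],
    [[0.199,0.0976,-0.19],[0,0,0]],
    [[0.199,0.0976,-0.08],[0,0,0]],
    [[0.199,0.0976,0.02],[0,0,0]],
    [[0.199,0.0976,0.025],[0,0,0]],
  ],
)

```text
t: 3.5
eef_pos: [0.504, 0.1726, 0.0615]
tool_rot: [0.001, 0.717, 0.697, 0.002]
contact_force: [-4.6, 1.4, 15.4]
gripper_width: -0.002
```

```bash
python3 - <<'E'
from h import *
o=st();d=cam('side'); c=cv2.cvtColor(d['pixels'],cv2.COLOR_RGB2BGR)[150:270,180:320]; cv2.imwrite('pics/s3c.png',cv2.resize(c,None,fx=4,fy=4,interpolation=cv2.INTER_CUBIC))
rows([(-.122,.09,.062),(-.126,.075,.062),(-.132,.068,.062),(-.140,.06,.062)],o,goal_rot(1))
E
```

```text
t 3.5 bench [-0.1207  0.1064] z 0.0615 F [-4.6  1.4 15.4] M [0.31 0.42 0.  ] w -0.002 q [-0.72  0.45  0.34  2.04 -0.23  0.69 -0.26]
(-0.122, 0.09, 0.062) world [0.5022 0.1563 0.062 ] -> [-0.0411, -0.0032, -0.0013] [0.0005, -0.0002, 0.0002]
(-0.126, 0.075, 0.062) world [0.4978 0.1414 0.062 ] -> [-0.0785, -0.0132, -0.0013] [0.0005, -0.0002, 0.0002]
(-0.132, 0.068, 0.062) world [0.4916 0.1346 0.062 ] -> [-0.096, -0.0282, -0.0014] [0.0005, -0.0002, 0.0002]
(-0.14, 0.06, 0.062) world [0.4833 0.1268 0.062 ] -> [-0.116, -0.0483, -0.0015] [0.0005, -0.0002, 0.0002]
```

View pics/s3c.png

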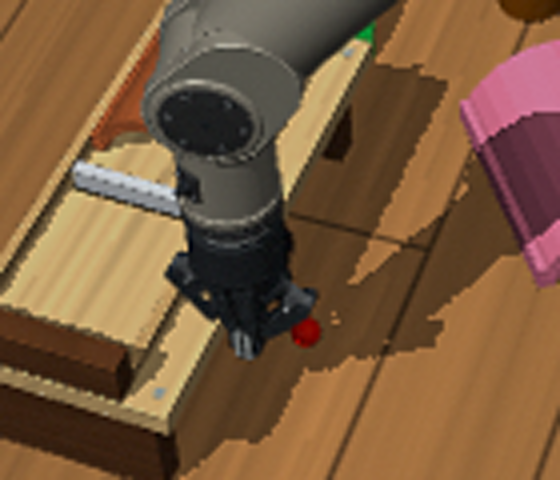

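The side crop shows the fingertip at (243,350) and the ball at (307,332) in crop pixels. The 15 N upward force means the knuckles are resting on the shelf's top. A better way is to grip the ball itself, with the jaws roughly along the tangent: the gripper's body stays clear of the shelf and the knob is held positively both ways.

```bash
cat >> h.py <<'E'
def grot(deg): # tool y at bench angle deg
    a=np.radians(deg)+YAW; y=np.array([np.cos(a),np.sin(a),0]); z=np.array([0,0,-1.]); return R.from_matrix(np.stack([np.cross(y,z),y,z],1))
E
python3 - <<'E'
from h import *
o=st(); rows([(-.1207,.1064,.09),(-.156,.11,.17),(-.156,.0705,.17)],o,grot(60))
E
```

```text
t 3.55 bench [-0.1209  0.1064] z 0.0619 F [-0.8  1.9  4.2] M [ 0.23  0.03 -0.01] w 0.004 q [-0.72  0.45  0.34  2.04 -0.23  0.69 -0.26]
(-0.1207, 0.1064, 0.09) world [0.504  0.1726 0.09  ] -> [0.0001, 0.0007, -0.0702] [0.0005, 0.0001, -0.1665]
(-0.156, 0.11, 0.17) world [0.4688 0.1773 0.17  ] -> [0.0095, -0.0869, -0.2704] [0.0005, 0.0001, -0.1665]
(-0.156, 0.0705, 0.17) world [0.4677 0.1378 0.17  ] -> [-0.0893, -0.0871, -0.2706] [0.0005, 0.0001, -0.1665]
```

Emit:
play_rows(
  motion=[
    [[0,0,-0.1],[0,0,0]],
    [[0,0,-0.2],[0,0,-0.02]],
    [[0,-0.05,-0.27],[0,0,-0.04]],
    [[-0.05,-0.087,-0.27],[0,0,-0.06]],
    [[-0.089,-0.087,-0.27],[0,0,-0.08]],
    [[-0.089,-0.087,-0.27],[0,0,-0.11]],
    [[-0.089,-0.087,-0.27],[0,0,-0.14]],
    [[-0.089,-0.087,-0.27],[0,0,-0.1665]],
  ],
  fingers=60,
  grip_force=30,
)

```text
t: 4.35
eef_pos: [0.4677, 0.1381, 0.1697]
tool_rot: [0.001, 0.315, 0.949, 0.001]
contact_force: [-0.0, 0.1, 0.6]
gripper_width: 0.701
```

```bash
python3 - <<'E'
from h import *
o=st(); rows([(-.156,.0705,.17),(-.156,.0705,.065)],o,grot(60))
E
```

```text
t 4.35 bench [-0.156   0.0708] z 0.1697 F [-0.   0.1  0.6] M [ 0.04 -0.02  0.05] w 0.701 q [-0.63  0.21  0.25  2.05 -0.06  0.89  0.58]
(-0.156, 0.0705, 0.17) world [0.4677 0.1378 0.17  ] -> [-0.0003, -0.0006, -0.0007] [0.0004, 0.0003, -0.0138]
(-0.156, 0.0705, 0.065) world [0.4677 0.1378 0.065 ] -> [0.0002, -0.0013, 0.2618] [0.0004, 0.0003, -0.0138]
```

Emit:
play_rows(
  motion=[
    [[0,0,0.05],[0,0,-0.0138]],
    [[0,0,0.13],[0,0,-0.0138]],
    [[0,0,0.2],[0,0,-0.0138]],
    [[0,0,0.25],[0,0,-0.0138]],
    [[0,0,0.262],[0,0,-0.0138]],
    [[0,0,0.262],[0,0,-0.0138]],
  ],
)

```text
t: 4.95
eef_pos: [0.4677, 0.1381, 0.0645]
tool_rot: [0.001, 0.273, 0.962, 0.0]
contact_force: [0.3, -0.1, 0.5]
gripper_width: 0.705
```

```bash
python3 - <<'E'
from h import *
o=st();d=cam('side'); c=cv2.cvtColor(d['pixels'],cv2.COLOR_RGB2BGR)[150:270,180:320]; cv2.imwrite('pics/s4c.png',cv2.resize(c,None,fx=4,fy=4,interpolation=cv2.INTER_CUBIC))
E
```

```text
t 4.95 bench [-0.156   0.0708] z 0.0645 F [ 0.3 -0.1  0.5] M [ 0.03 -0.02  0.01] w 0.705 q [-0.58  0.37  0.2   2.13 -0.12  0.65  0.72]
```

View pics/s4c.png

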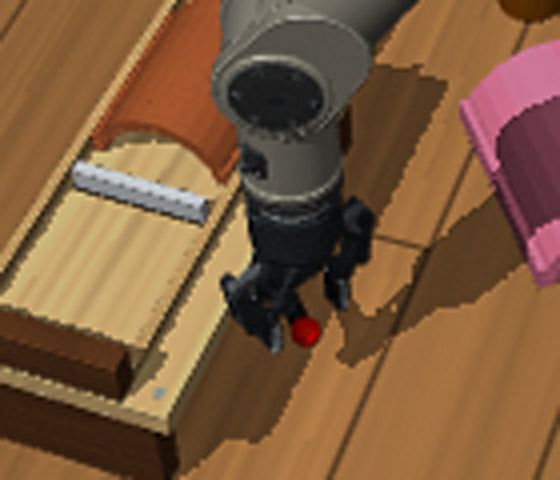

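```bash
python3 - <<'E'
from h import *
o=bot.get_obs()
d=cam('side'); T=np.linalg.inv(d['pose']); F=f(d)
def pr(p): c=T[:3,:3]@p+T[:3,3]; return np.round((F*c[0]/c[2]+d['cx'],F*c[1]/c[2]+d['cy']),1)
p=o['eef_pos'].copy(); p[2]=.084; print('grasp',pr(p)); 
im=d['pixels']; hsv=cv2.cvtColor(im,cv2.COLOR_RGB2HSV); H,S,V=[hsv[...,i].astype(int) for i in range(3)]
m=((H<5)|(H>174))&(S>180)&(V>90); m[:, :230]=0; m[:215]=0; m[250:]=0; m[:,285:]=0
print(m.sum(),np.argwhere(m).mean(0)[::-1]); Wc=cloud(d)[m]; print(Wc.mean(0),d['range_z'][m].min())
v,u=np.argwhere(m).mean(0)
a=cloud(d)[m]; cc=d['pose'][:3,3]; k=np.median(np.linalg.norm(a-cc,axis=1)); dr=(np.median(a,0)-cc)/k; print('ball centre by depth',cc+dr*(k+.011))
# shelf in side view
for u,v in ((165,233),(212,250)): print(u,v,cloud(d)[v,u])
W=cloud(d); s=(np.abs(W[...,2]-.13)<.012)&(np.abs(W[...,0]-.62)<.2)&(np.abs(W[...,1]-.06)<.26); r=cv2.minAreaRect(W[s][:,:2].astype(np.float32)); print(r)
E
```

```text
grasp [255.4 232.8]
32 [256.40625 232.4375 ]
[0.46334426 0.14115708 0.09142422] 1.7475798
ball centre by depth [0.46582515 0.1362913  0.08301434]
165 233 [ 0.80129928  0.17942615 -0.00376584]
212 250 [0.55821472 0.2778642  0.13235763]
((0.5746839642524719, 0.06451819837093353), (0.44515812397003174, 0.28183937072753906), 87.29833221435547)
```

The ball at (256.4,232.4) coincides with the projected grasp point (255.4,232.8), so I close.

Emit:
play_rows(
  motion=[
    [[0,0,0],[0,0,0]],
    [[0,0,0],[0,0,0]],
    [[0,0,0],[0,0,0]],
    [[0,0,0],[0,0,0]],
    [[0,0,0],[0,0,0]],
  ],
  fingers=15,
  grip_force=30,
)

```text
t: 5.55
eef_pos: [0.4688, 0.1376, 0.0663]
tool_rot: [0.002, 0.273, 0.962, 0.001]
contact_force: [-3.0, -4.4, 7.1]
gripper_width: 0.177
```

```bash
cat > arc.py <<'E'
from h import *
import sys
o=st(); g=sys.argv[1]; 
r=rot(o); A=np.array([*b2w(-.08,0),0])
for val in map(float,sys.argv[2:]):
    a=2.356+val; p=b2w(-.08+.104*np.cos(a),.104*np.sin(a))
    P=np.array([*p,.0645]); s=r.inv().apply(P-o['eef_pos'])/.4
    v=(r.inv()*grot(60+60*min(val,1.57)/1.57)).as_rotvec()/(2*np.pi)
    print(val,s.round(3).tolist(),v.round(3).tolist())
E
python3 arc.py x .1 .2 .3 .4 .5 .6 .7 .8
```

```text
t 5.55 bench [-0.1549  0.0704] z 0.0663 F [-3.  -4.4  7.1] M [-0.77  0.4   0.09] w 0.177 q [-0.58  0.37  0.21  2.13 -0.12  0.65  0.72]
0.1 [0.006, -0.017, 0.004] [0.0, 0.0, -0.011]
0.2 [0.009, -0.043, 0.004] [0.0, 0.0, -0.021]
0.3 [0.01, -0.069, 0.004] [0.0, 0.001, -0.032]
0.4 [0.007, -0.095, 0.004] [0.0, 0.001, -0.043]
0.5 [0.002, -0.12, 0.004] [0.0, 0.001, -0.053]
0.6 [-0.005, -0.145, 0.004] [0.0, 0.001, -0.064]
0.7 [-0.015, -0.169, 0.004] [0.0, 0.001, -0.074]
0.8 [-0.027, -0.192, 0.004] [0.0, 0.001, -0.085]
```

```bash
python3 - <<'E'
from h import *
d=cam('side'); c=cv2.cvtColor(d['pixels'],cv2.COLOR_RGB2BGR)[190:260,215:305]; cv2.imwrite('pics/s5c.png',cv2.resize(c,None,fx=8,fy=8,interpolation=cv2.INTER_CUBIC)); cam('top','pics/t5.png'); 
c=cv2.imread('pics/t5.png')[130:230,200:340]; cv2.imwrite('pics/t5c.png',cv2.resize(c,None,fx=5,fy=5,interpolation=cv2.INTER_CUBIC))
E
```

```text
(no output)
```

View pics/s5c.png

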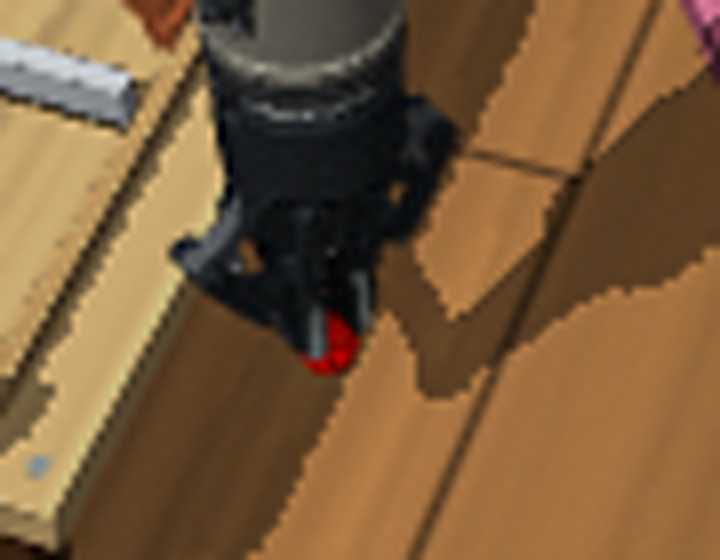

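View pics/t5c.png

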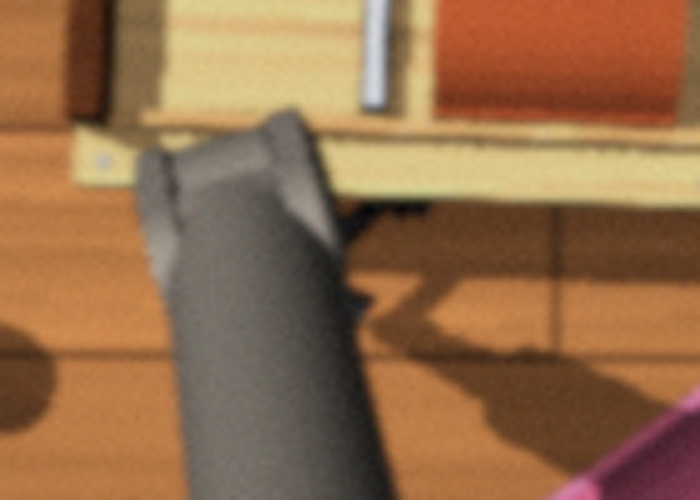

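The tips closed over the upper part of the ball (side pixel ≈ 256,233), with 15 mm opening and an upward force. They sit higher than the nominal TCP suggests, which also explains the first miss. I reopen, lower 20 mm and close again.

Emit:
play_rows(
  motion=[
    [[0,0,-0.005],[0,0,0]],
    [[0,0,-0.005],[0,0,0]],
    [[0,0,-0.005],[0,0,0]],
    [[0,0,0.02],[0,0,0]],
    [[0,0,0.05],[0,0,0]],
    [[0,0,0.05],[0,0,0]],
  ],
  fingers=60,
)

```text
t: 6.25
eef_pos: [0.4673, 0.1372, 0.0443]
tool_rot: [0.0, 0.273, 0.962, -0.0]
contact_force: [-0.5, -0.5, 0.1]
gripper_width: 0.707
```

```bash
python3 arc.py x 0.05; python3 - <<'E'
from h import *
d=cam('side'); c=cv2.cvtColor(d['pixels'],cv2.COLOR_RGB2BGR)[190:260,215:305]; cv2.imwrite('pics/s6c.png',cv2.resize(c,None,fx=8,fy=8,interpolation=cv2.INTER_CUBIC))
E
```

```text
t 6.25 bench [-0.1563  0.0699] z 0.0443 F [-0.5 -0.5  0.1] M [-0.06  0.03  0.02] w 0.707 q [-0.57  0.41  0.19  2.14 -0.13  0.6   0.73]
0.05 [0.002, -0.001, -0.051] [0.0, 0.0, -0.005]
```

View pics/s6c.png

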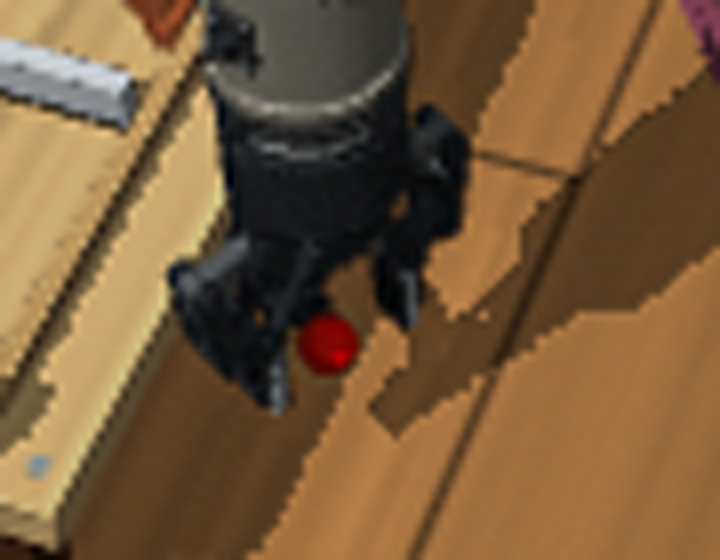

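Emit:
play_rows(
  motion=[
    [[0,0,0.012],[0,0,0]],
    [[0,0,0.025],[0,0,0]],
    [[0,0,0.025],[0,0,0]],
  ],
)

```text
t: 6.6
eef_pos: [0.4672, 0.1371, 0.0342]
tool_rot: [0.0, 0.273, 0.962, -0.0]
contact_force: [-0.9, -0.7, -0.3]
gripper_width: 0.704
```

Emit:
play_rows(
  motion=[
    [[0,0,0],[0,0,0]],
    [[0,0,0],[0,0,0]],
    [[0,0,0],[0,0,0]],
    [[0,0,0],[0,0,0]],
    [[0,0,0],[0,0,0]],
  ],
  fingers=15,
  grip_force=30,
)

```text
t: 7.1
eef_pos: [0.4675, 0.1372, 0.0345]
tool_rot: [0.0, 0.273, 0.962, -0.0]
contact_force: [-0.7, 1.1, 2.0]
gripper_width: 0.279
```

```bash
sed -i 's/\.0645/o["eef_pos"][2]/' arc.py; python3 arc.py x .1 .2 .3 .4 .5 .6 .7 .8; python3 - <<'E'
from h import *
d=cam('side'); c=cv2.cvtColor(d['pixels'],cv2.COLOR_RGB2BGR)[190:260,215:305]; cv2.imwrite('pics/s7c.png',cv2.resize(c,None,fx=8,fy=8,interpolation=cv2.INTER_CUBIC))
E
```

```text
t 7.1 bench [-0.1562  0.0699] z 0.0345 F [-0.7  1.1  2. ] M [ 0.11  0.09 -0.03] w 0.279 q [-0.57  0.43  0.19  2.14 -0.14  0.58  0.74]
0.1 [0.004, -0.014, -0.0] [0.0, 0.0, -0.011]
0.2 [0.007, -0.04, -0.0] [0.0, 0.0, -0.021]
0.3 [0.007, -0.066, -0.0] [0.0, 0.0, -0.032]
0.4 [0.005, -0.092, -0.0] [0.0, 0.0, -0.043]
0.5 [0.0, -0.118, -0.0] [-0.0, 0.0, -0.053]
0.6 [-0.007, -0.142, -0.0] [-0.0, 0.0, -0.064]
0.7 [-0.017, -0.166, -0.0] [-0.0, 0.0, -0.074]
0.8 [-0.029, -0.189, 0.0] [-0.0, 0.0, -0.085]
```

View pics/s7c.png

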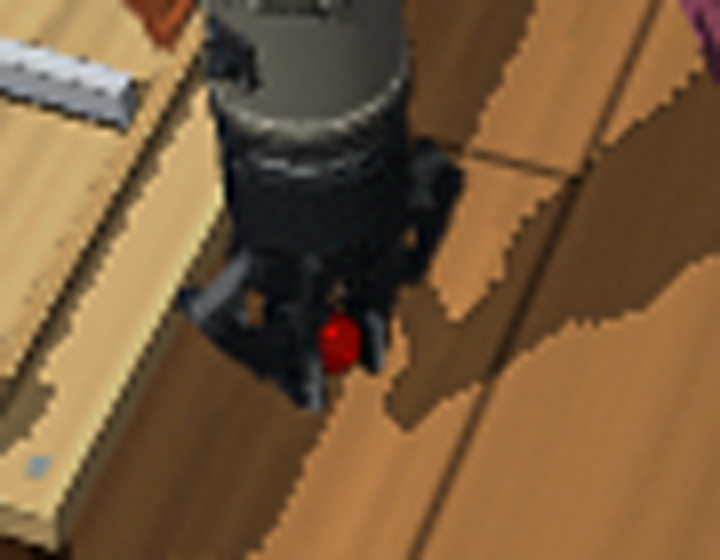

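The opening now reads 24 mm, so the ball is held between the pads with little force. I turn along the arc.

Emit:
play_rows(
  motion=[
    [[0.004,-0.014,0],[0,0,-0.011]],
    [[0.007,-0.04,0],[0,0,-0.021]],
    [[0.007,-0.066,0],[0,0,-0.032]],
    [[0.005,-0.092,0],[0,0,-0.043]],
    [[0.0,-0.118,0],[0,0,-0.053]],
    [[-0.007,-0.142,0],[0,0,-0.064]],
    [[-0.017,-0.166,0],[0,0,-0.074]],
    [[-0.029,-0.189,0],[0,0,-0.085]],
  ],
)

```text
t: 7.95
eef_pos: [0.4351, 0.0685, 0.0343]
tool_rot: [-0.002, 0.007, 1.0, 0.0]
contact_force: [-3.9, 2.2, 1.2]
gripper_width: 0.279
```

```bash
python3 arc.py x .85 .95 1.05 1.15 1.25 1.35 1.45 1.5 1.55 1.57 1.6; python3 - <<'E'
from h import *
d=cam('side'); c=cv2.cvtColor(d['pixels'],cv2.COLOR_RGB2BGR)[150:270,180:320]; cv2.imwrite('pics/s8c.png',cv2.resize(c,None,fx=5,fy=5,interpolation=cv2.INTER_CUBIC))
E
```

```text
t 7.95 bench [-0.1865  0.0003] z 0.0343 F [-3.9  2.2  1.2] M [ 0.5   0.91 -0.02] w 0.279 q [-0.34  0.37  0.05  2.24 -0.04  0.54  1.3 ]
0.85 [-0.007, -0.018, -0.0] [0.0, -0.0, -0.004]
0.95 [-0.009, -0.043, -0.0] [0.0, -0.0, -0.015]
1.05 [-0.014, -0.069, -0.0] [0.0, -0.0, -0.026]
1.15 [-0.022, -0.094, -0.0] [0.0, -0.0, -0.036]
1.25 [-0.032, -0.118, -0.0] [0.0, -0.0, -0.047]
1.35 [-0.044, -0.141, -0.0] [0.0, -0.0, -0.057]
1.45 [-0.059, -0.162, -0.0] [0.0, -0.0, -0.068]
1.5 [-0.067, -0.172, -0.0] [0.0, -0.0, -0.073]
1.55 [-0.076, -0.182, -0.0] [0.0, -0.0, -0.079]
1.57 [-0.079, -0.186, -0.0] [0.0, -0.0, -0.081]
1.6 [-0.085, -0.191, -0.0] [0.0, -0.0, -0.081]
```

View pics/s8c.png

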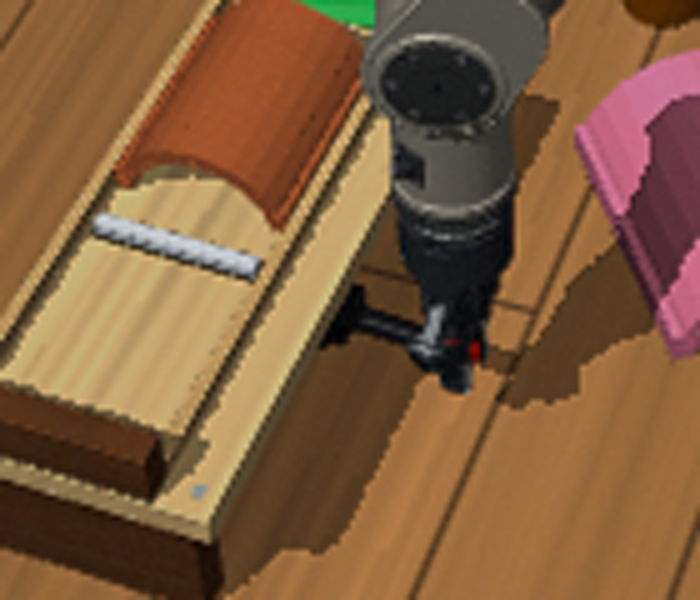

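The handle follows at about half a turn, and the bar at crop (180,245) has visibly sunk. I carry on to the stop.

Emit:
play_rows(
  motion=[
    [[-0.009,-0.043,0],[0,0,-0.015]],
    [[-0.014,-0.069,0],[0,0,-0.026]],
    [[-0.022,-0.094,0],[0,0,-0.036]],
    [[-0.032,-0.118,0],[0,0,-0.047]],
    [[-0.044,-0.141,0],[0,0,-0.057]],
    [[-0.059,-0.162,0],[0,0,-0.068]],
    [[-0.076,-0.182,0],[0,0,-0.079]],
    [[-0.085,-0.191,0],[0,0,-0.081]],
  ],
)

```text
t: 8.8
eef_pos: [0.4644, -0.01, 0.0335]
tool_rot: [-0.005, -0.247, 0.969, 0.002]
contact_force: [-16.0, 13.3, 15.0]
gripper_width: 0.284
```

```bash
python3 arc.py x 1.57 1.6 1.64; python3 - <<'E'
from h import *
d=cam('side'); c=cv2.cvtColor(d['pixels'],cv2.COLOR_RGB2BGR)[150:270,180:320]; cv2.imwrite('pics/s9c.png',cv2.resize(c,None,fx=5,fy=5,interpolation=cv2.INTER_CUBIC))
E
```

```text
t 8.8 bench [-0.1548 -0.0773] z 0.0335 F [-16.   13.3  15. ] M [ 2.7   3.27 -0.11] w 0.284 q [-0.06  0.4  -0.06  2.17  0.04  0.58  1.92]
1.57 [-0.008, 0.007, -0.0] [0.001, -0.001, 0.001]
1.6 [-0.01, -0.001, -0.0] [0.001, -0.001, 0.001]
1.64 [-0.013, -0.011, -0.0] [0.001, -0.001, 0.001]
```

View pics/s9c.png

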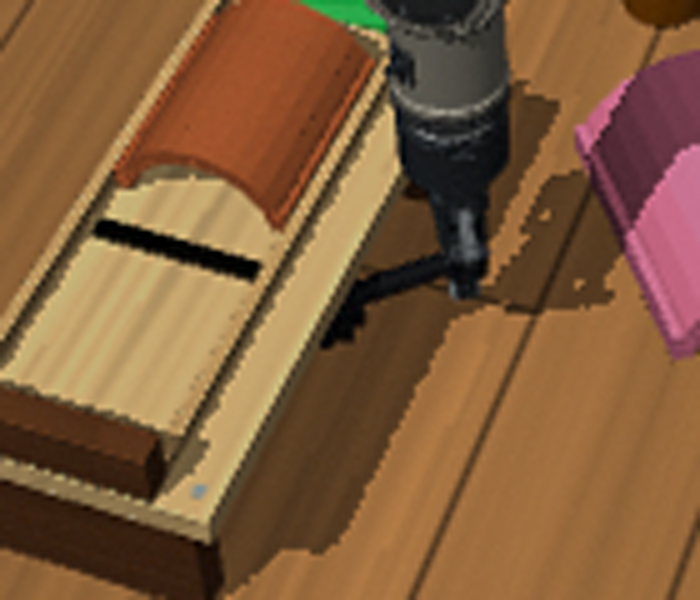

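The bar has become a dark slot, sunk below the shelf's top at crop (180,250), and the push at the end stop reads about 20 N, so the knob is at its stop. I release, lift and turn the jaws across the channel for the tile.

Emit:
play_rows(
  motion=[
    [[-0.008,0.007,0],[0,0,0]],
    [[-0.008,0.007,0],[0,0,0]],
    [[-0.008,0.007,0],[0,0,0]],
    [[-0.008,0.007,-0.06],[0,0,0]],
    [[-0.008,0.007,-0.16],[0,0,0]],
    [[-0.008,0.007,-0.28],[0,0,0.02]],
    [[-0.008,0.007,-0.4],[0,0,0.04]],
    [[-0.008,0.007,-0.5],[0,0,0.06]],
  ],
  fingers=60,
)

```text
t: 9.65
eef_pos: [0.4685, -0.0063, 0.2364]
tool_rot: [-0.004, -0.058, 0.998, 0.001]
contact_force: [1.8, 0.3, -0.5]
gripper_width: 0.702
```

```bash
python3 - <<'E'
from h import *
o=st(); d=cam('side'); c=cv2.cvtColor(d['pixels'],cv2.COLOR_RGB2BGR)[130:270,180:340]; cv2.imwrite('pics/s10c.png',cv2.resize(c,None,fx=4,fy=4,interpolation=cv2.INTER_CUBIC))
rows([(-.15,-.1,.3),(.015,-.215,.3),(.015,-.215,.112)],o,goal_rot(1))
E
```

```text
t 9.65 bench [-0.1509 -0.0735] z 0.2364 F [ 1.8  0.3 -0.5] M [ 0.01 -0.09  0.06] w 0.702 q [-0.11  0.11 -0.01  1.99 -0.    1.06  1.57]
(-0.15, -0.1, 0.3) world [ 0.4686 -0.0328  0.3   ] -> [0.0088, -0.0657, -0.159] [-0.0009, -0.0012, 0.2731]
(0.015, -0.215, 0.3) world [ 0.6301 -0.1526  0.3   ] -> [-0.3578, -0.4098, -0.1627] [-0.0009, -0.0012, 0.2731]
(0.015, -0.215, 0.112) world [ 0.6301 -0.1526  0.112 ] -> [-0.3617, -0.4107, 0.3073] [-0.0009, -0.0012, 0.2731]
```

View pics/s10c.png

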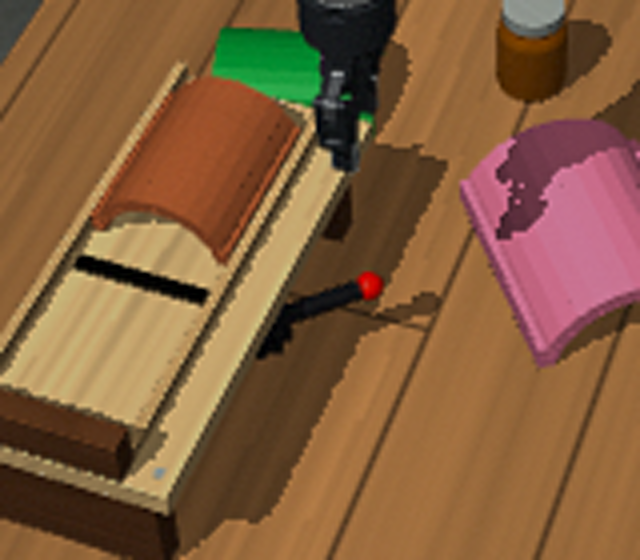

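The knob stays at the −y end, with the ball at crop (370,285), and the bar is down. I move above the channel behind the tile's tail.

Emit:
play_rows(
  motion=[
    [[0,-0.03,-0.08],[0,0,0.02]],
    [[-0.0,-0.06,-0.16],[0,0,0.045]],
    [[-0.06,-0.12,-0.16],[0,0,0.068]],
    [[-0.12,-0.2,-0.16],[0,0,0.09]],
    [[-0.2,-0.27,-0.16],[0,0,0.113]],
    [[-0.27,-0.33,-0.16],[0,0,0.136]],
    [[-0.32,-0.37,-0.16],[0,0,0.159]],
    [[-0.36,-0.41,-0.16],[0,0,0.182]],
  ],
  fingers=85,
)

```text
t: 10.5
eef_pos: [0.6343, -0.1546, 0.3054]
tool_rot: [-0.0, 0.497, 0.868, 0.001]
contact_force: [-0.5, -0.2, 0.2]
gripper_width: 0.995
```

```bash
python3 - <<'E'
from h import *
o=st(); 
rows([(.015,-.215,.3),(.015,-.215,.112)],o,goal_rot(1))
E
```

```text
t 10.5 bench [ 0.0192 -0.2168] z 0.3054 F [-0.5 -0.2  0.2] M [ 0.02 -0.02 -0.05] w 0.995 q [-0.02  0.37  0.23  1.5  -0.09  1.28  0.75]
(0.015, -0.215, 0.3) world [ 0.6301 -0.1526  0.3   ] -> [0.0095, -0.0065, 0.0135] [0.0002, -0.0002, 0.0891]
(0.015, -0.215, 0.112) world [ 0.6301 -0.1526  0.112 ] -> [0.0091, -0.0071, 0.4835] [0.0002, -0.0002, 0.0891]
```

Emit:
play_rows(
  motion=[
    [[0.009,-0.007,0.03],[0,0,0.022]],
    [[0.009,-0.007,0.06],[0,0,0.045]],
    [[0.009,-0.007,0.1],[0,0,0.068]],
    [[0.009,-0.007,0.18],[0,0,0.089]],
    [[0.009,-0.007,0.28],[0,0,0.089]],
    [[0.009,-0.007,0.38],[0,0,0.089]],
    [[0.009,-0.007,0.45],[0,0,0.089]],
    [[0.009,-0.007,0.45],[0,0,0.089]],
  ],
)

```text
t: 11.3
eef_pos: [0.6269, -0.152, 0.1207]
tool_rot: [-0.003, 0.717, 0.697, -0.002]
contact_force: [-0.0, 0.0, -0.3]
gripper_width: 0.989
```

```bash
python3 - <<'E'
from h import *
o=st(); d=cam('side'); c=cv2.cvtColor(d['pixels'],cv2.COLOR_RGB2BGR)[100:220,180:320]; cv2.imwrite('pics/s11c.png',cv2.resize(c,None,fx=5,fy=5,interpolation=cv2.INTER_CUBIC))
T=np.linalg.inv(d['pose']); F=f(d)
p=o['eef_pos']; q=T[:3,:3]@p+T[:3,3]; print(5*(F*q[0]/q[2]+d['cx']-180),5*(F*q[1]/q[2]+d['cy']-100))
rows([(.015,-.17,.115),(.015,-.1,.115),(.015,0.,.115)],o,goal_rot(1))
E
```

```text
t 11.3 bench [ 0.0117 -0.2145] z 0.1207 F [-0.   0.  -0.3] M [-0.05 -0.   -0.01] w 0.989 q [-0.07  0.53  0.29  1.72 -0.18  0.93  0.27]
313.1836968535372 279.5682355922858
(0.015, -0.17, 0.115) world [ 0.6315 -0.1077  0.115 ] -> [0.1111, 0.0084, 0.0144] [-0.0012, -0.0003, 0.0002]
(0.015, -0.1, 0.115) world [ 0.6335 -0.0377  0.115 ] -> [0.2861, 0.0086, 0.0148] [-0.0012, -0.0003, 0.0002]
(0.015, 0.0, 0.115) world [0.6365 0.0623 0.115 ] -> [0.5361, 0.0089, 0.0152] [-0.0012, -0.0003, 0.0002]
```

View pics/s11c.png

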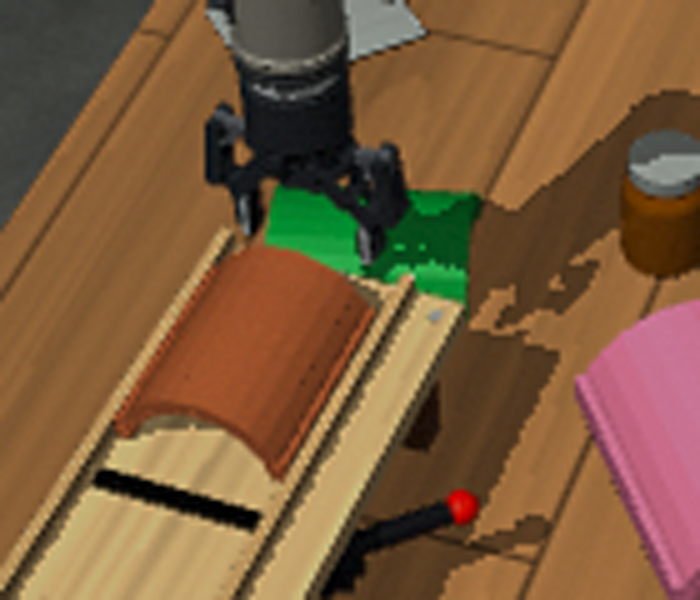

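The finger tips at crop (247,230) and (370,262) stand about 26 mm above the shelf. I go 16 mm lower, then push slowly.

Emit:
play_rows(
  motion=[
    [[0,0.008,0.02],[0,0,0]],
    [[0,0.008,0.043],[0,0,0]],
    [[0.02,0.008,0.043],[0,0,0]],
    [[0.045,0.008,0.043],[0,0,0]],
    [[0.07,0.008,0.043],[0,0,0]],
    [[0.1,0.0085,0.043],[0,0,0]],
    [[0.13,0.0085,0.043],[0,0,0]],
    [[0.16,0.0085,0.043],[0,0,0]],
  ],
)

```text
t: 12.15
eef_pos: [0.6344, -0.0884, 0.1071]
tool_rot: [-0.001, 0.717, 0.697, -0.001]
contact_force: [0.3, -5.5, 2.1]
gripper_width: 0.996
```

```bash
python3 - <<'E'
from h import *
o=st(); d=cam('side'); c=cv2.cvtColor(d['pixels'],cv2.COLOR_RGB2BGR)[100:220,180:320]; cv2.imwrite('pics/s12c.png',cv2.resize(c,None,fx=5,fy=5,interpolation=cv2.INTER_CUBIC))
rows([(.015,-.1,.104),(.015,0.,.104)],o,goal_rot(1))
E
```

```text
t 12.15 bench [ 0.0173 -0.1507] z 0.1071 F [ 0.3 -5.5  2.1] M [-1.04 -0.   -0.02] w 0.996 q [-0.16  0.53  0.28  1.74 -0.18  0.89  0.17]
(0.015, -0.1, 0.104) world [ 0.6335 -0.0377  0.104 ] -> [0.1267, -0.0057, 0.0078] [-0.0004, -0.0001, 0.0001]
(0.015, 0.0, 0.104) world [0.6365 0.0623 0.104 ] -> [0.3767, -0.0056, 0.0079] [-0.0004, -0.0001, 0.0001]
```

View pics/s12c.png

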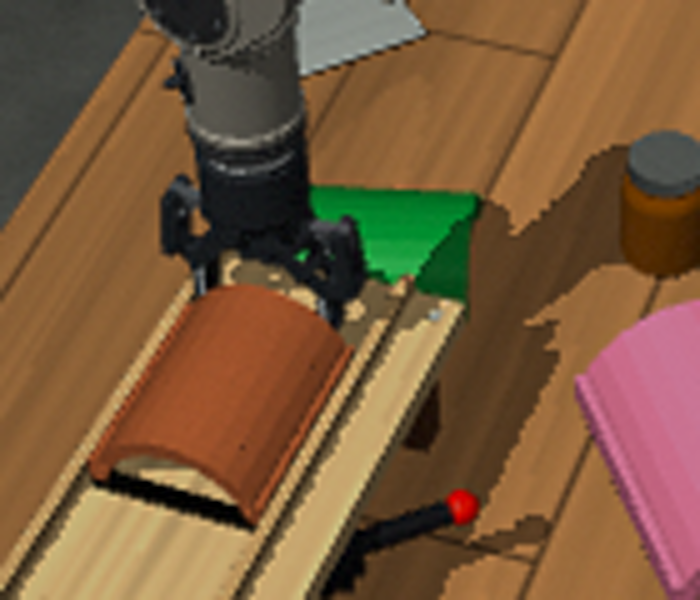

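Pushing works: the tile has moved squarely up to the sunk bar, at about 5 N. I carry on over it.

Emit:
play_rows(
  motion=[
    [[0.03,-0.0055,0.0],[0,0,0]],
    [[0.065,-0.0055,0.0],[0,0,0]],
    [[0.1,-0.0055,0.0],[0,0,0]],
    [[0.135,-0.0055,0.0],[0,0,0]],
    [[0.17,-0.0055,0.0],[0,0,0]],
    [[0.205,-0.0055,0.0],[0,0,0]],
    [[0.24,-0.0055,0.0],[0,0,0]],
    [[0.275,-0.0055,0.0],[0,0,0]],
  ],
)

```text
t: 13.0
eef_pos: [0.6356, 0.0255, 0.1071]
tool_rot: [-0.001, 0.717, 0.697, 0.0]
contact_force: [2.1, -5.2, -1.7]
gripper_width: 0.996
```

```bash
python3 - <<'E'
from h import *
o=st(); d=cam('side'); c=cv2.cvtColor(d['pixels'],cv2.COLOR_RGB2BGR)[130:270,150:310]; cv2.imwrite('pics/s13c.png',cv2.resize(c,None,fx=4,fy=4,interpolation=cv2.INTER_CUBIC))
rows([(.015,0.0,.107),(.015,0.024,.107)],o,goal_rot(1))
E
```

```text
t 13.0 bench [ 0.0152 -0.0367] z 0.1071 F [ 2.1 -5.2 -1.7] M [-1.01 -0.47 -0.31] w 0.996 q [-0.33  0.53  0.27  1.75 -0.18  0.89 -0.01]
(0.015, 0.0, 0.107) world [0.6365 0.0623 0.107 ] -> [0.0919, -0.0003, 0.0005] [-0.0003, -0.0004, 0.0004]
(0.015, 0.024, 0.107) world [0.6372 0.0862 0.107 ] -> [0.1519, -0.0002, 0.0007] [-0.0003, -0.0004, 0.0004]
```

View pics/s13c.png

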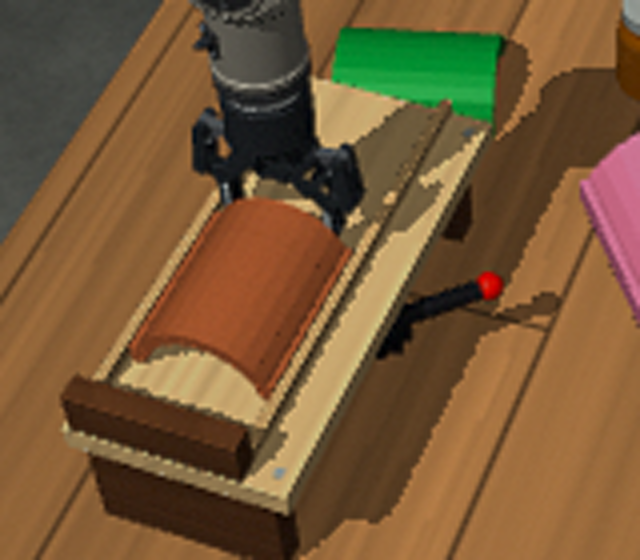

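Emit:
play_rows(
  motion=[
    [[0.03,0,0.0],[0,0,0]],
    [[0.06,0,0.0],[0,0,0]],
    [[0.09,0,0.0],[0,0,0]],
    [[0.11,0,0.0],[0,0,0]],
    [[0.125,0,0.0],[0,0,0]],
    [[0.135,0,0.0],[0,0,0]],
    [[0.142,0,0.0],[0,0,0]],
    [[0.147,0,0.0],[0,0,0]],
  ],
)

```text
t: 13.85
eef_pos: [0.6368, 0.0825, 0.1072]
tool_rot: [-0.001, 0.717, 0.697, -0.001]
contact_force: [1.3, -16.9, 1.3]
gripper_width: 0.998
```

```bash
python3 - <<'E'
from h import *
o=st(); d=cam('side'); c=cv2.cvtColor(d['pixels'],cv2.COLOR_RGB2BGR)[130:270,150:310]; cv2.imwrite('pics/s14c.png',cv2.resize(c,None,fx=4,fy=4,interpolation=cv2.INTER_CUBIC))
E
```

```text
t 13.85 bench [0.0147 0.0203] z 0.1072 F [  1.3 -16.9   1.3] M [-3.33 -0.36 -0.75] w 0.998 q [-0.42  0.54  0.26  1.74 -0.17  0.9  -0.11]
```

View pics/s14c.png

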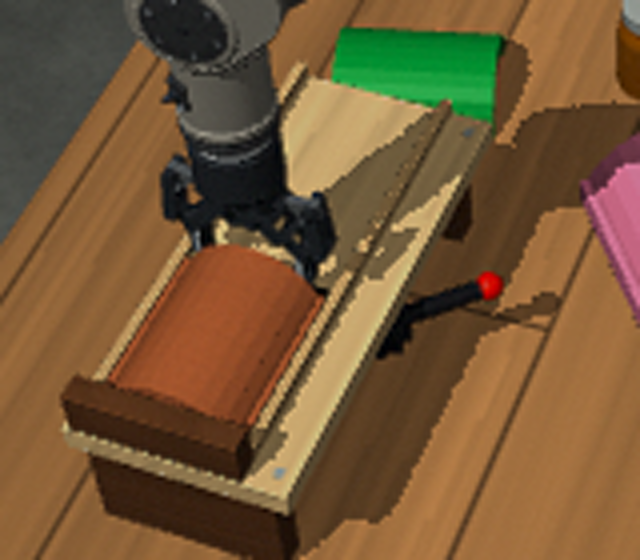

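The push rises to 17 N against the fence. I press slightly more to settle it, then back away and lift.

Emit:
play_rows(
  motion=[
    [[0.006,0,0.0],[0,0,0]],
    [[0.006,0,0.0],[0,0,0]],
    [[-0.03,0,0.0],[0,0,0]],
    [[-0.08,0,-0.02],[0,0,0]],
    [[-0.1,0,-0.1],[0,0,0]],
    [[-0.1,0,-0.2],[0,0,0]],
    [[-0.1,0,-0.3],[0,0,0]],
    [[-0.1,0,-0.38],[0,0,0]],
  ],
)

```text
t: 14.7
eef_pos: [0.6361, 0.0417, 0.2625]
tool_rot: [-0.0, 0.718, 0.696, -0.0]
contact_force: [0.5, -0.1, 0.5]
gripper_width: 0.999
```

```bash
python3 - <<'E'
from h import *
o=st(); d=cam('side'); c=cv2.cvtColor(d['pixels'],cv2.COLOR_RGB2BGR)[130:270,150:310]; cv2.imwrite('pics/s15c.png',cv2.resize(c,None,fx=4,fy=4,interpolation=cv2.INTER_CUBIC))
rows([(-.1,-.07,.27),(-.155,-.0755,.2),(-.155,-.0755,.034)],o,grot(120)); rows([(-.155,-.0755,.034)],o,grot(60))
E
```

```text
t 14.7 bench [ 0.0152 -0.0206] z 0.2625 F [ 0.5 -0.1  0.5] M [-0.03 -0.06  0.04] w 0.999 q [-0.39  0.38  0.31  1.6  -0.12  1.19 -0.09]
(-0.1, -0.07, 0.27) world [ 0.5195 -0.0043  0.27  ] -> [-0.1236, -0.2881, -0.0185] [-0.0001, -0.0002, -0.3334]
(-0.155, -0.0755, 0.2) world [ 0.4643 -0.0082  0.2   ] -> [-0.1374, -0.4254, 0.1567] [-0.0001, -0.0002, -0.3334]
(-0.155, -0.0755, 0.034) world [ 0.4643 -0.0082  0.034 ] -> [-0.1374, -0.4248, 0.5717] [-0.0001, -0.0002, -0.3334]
(-0.155, -0.0755, 0.034) world [ 0.4643 -0.0082  0.034 ] -> [-0.1374, -0.4248, 0.5717] [-0.0002, -0.0001, -0.1667]
```

View pics/s15c.png

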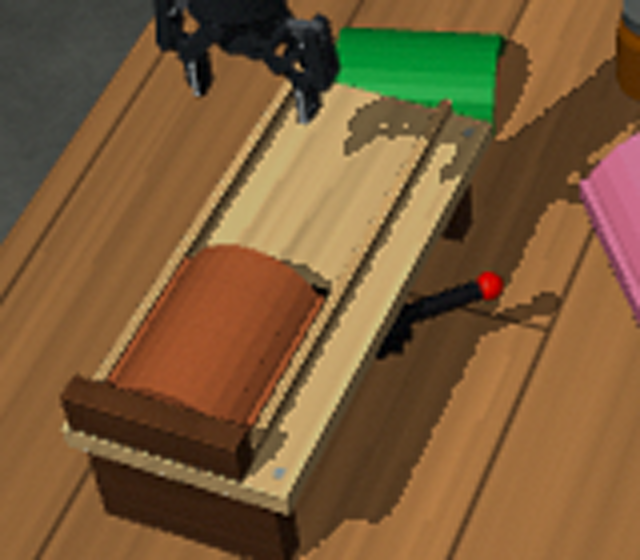

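The tile sits against the fence with the tail just past the slot, at crop (320,290). I return to the ball to lock the bar.

Emit:
play_rows(
  motion=[
    [[0,-0.08,-0.02],[0,0,-0.023]],
    [[-0.06,-0.18,-0.02],[0,0,-0.046]],
    [[-0.12,-0.28,-0.02],[0,0,-0.069]],
    [[-0.137,-0.36,0],[0,0,-0.092]],
    [[-0.137,-0.42,0.05],[0,0,-0.115]],
    [[-0.137,-0.422,0.1],[0,0,-0.138]],
    [[-0.137,-0.422,0.1],[0,0,-0.161]],
    [[-0.137,-0.422,0.1],[0,0,-0.184]],
  ],
  fingers=60,
)

```text
t: 15.55
eef_pos: [0.4676, -0.0083, 0.2267]
tool_rot: [0.002, 0.218, 0.976, 0.002]
contact_force: [-0.2, 0.2, -0.5]
gripper_width: 0.702
```

Emit:
play_rows(
  motion=[
    [[0,0,0],[0,0,-0.023]],
    [[0,0,0],[0,0,-0.046]],
    [[0,0,0],[0,0,-0.069]],
    [[0,0,0],[0,0,-0.092]],
    [[0,0,0],[0,0,-0.115]],
    [[0,0,0],[0,0,-0.138]],
    [[0,0,0],[0,0,-0.149]],
  ],
)

```text
t: 16.25
eef_pos: [0.467, -0.0089, 0.227]
tool_rot: [0.003, -0.248, 0.969, 0.001]
contact_force: [0.3, 0.2, 0.3]
gripper_width: 0.701
```

```bash
python3 - <<'E'
from h import *
o=st(); rows([(-.154,-.0745,.15),(-.154,-.0745,.034)],o,grot(120))
for n in('side','top'):
    d=cam(n,f'pics/{n}16.png'); im=d['pixels']; hsv=cv2.cvtColor(im,cv2.COLOR_RGB2HSV); H,S,V=[hsv[...,i].astype(int) for i in range(3)]; F=f(d)
    m=((H<5)|(H>174))&(S>200)&(V>110); m[:, :230]=0; m[:165]=0; m[225:]=0; m[:,310:]=0
    if m.sum()<8: print(n,'none'); continue
    v,u=np.argwhere(m).mean(0); 
    ray=d['pose'][:3,:3]@np.array([(u-d['cx'])/F,(v-d['cy'])/F,1]); c=d['pose'][:3,3]; k=(.084-c[2])/ray[2]; p=c+k*ray; print(n,m.sum(),u,v,'ball',p.round(4),w2b(p).round(4))
W=cloud(d); hs=(H<12)&(S>140)&(V>90)&(W[...,2]>.145)&(W[...,0]>.5); r=cv2.minAreaRect(W[hs][:,:2].astype(np.float32)); print('tile top',hs.sum(),r,w2b(r[0]))
E
```

```text
t 16.25 bench [-0.1523 -0.0761] z 0.227 F [0.3 0.2 0.3] M [-0.03 -0.03 -0.02] w 0.701 q [-0.23  0.1   0.12  2.02 -0.02  1.02  1.98]
(-0.154, -0.0745, 0.15) world [ 0.4654 -0.0072  0.15  ] -> [0.0029, 0.0057, 0.1924] [-0.0, 0.001, 0.0013]
(-0.154, -0.0745, 0.034) world [ 0.4654 -0.0072  0.034 ] -> [0.0046, 0.0057, 0.4824] [-0.0, 0.001, 0.0013]
side 32 271.9375 200.75 ball [ 0.4634 -0.0109  0.084 ] [-0.1559 -0.0783]
top none
tile top 2033 ((0.6415820121765137, 0.18814688920974731), (0.18251976370811462, 0.14824184775352478), 88.2333755493164) [0.01636053 0.12598628]
```

View pics/side16.png

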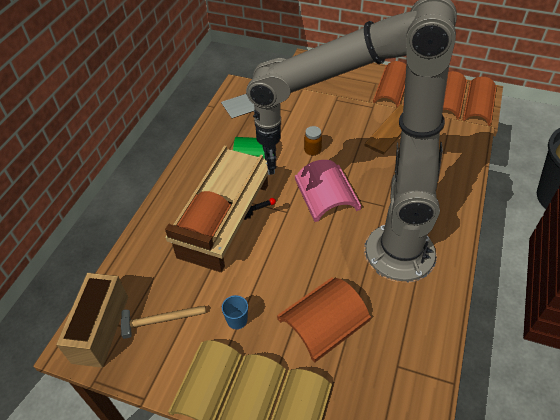

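The side view shows the ball at (272,201), i.e. bench (−0.156, −0.078), close to the model's end position. I descend over it.

Emit:
play_rows(
  motion=[
    [[0.003,0.003,0.1],[0,0,0]],
    [[0.004,0.003,0.2],[0,0,0]],
    [[0.004,0.003,0.29],[0,0,0]],
    [[0.004,0.003,0.37],[0,0,0]],
    [[0.004,0.003,0.44],[0,0,0]],
    [[0.004,0.003,0.48],[0,0,0]],
    [[0.004,0.003,0.482],[0,0,0]],
  ],
)

```text
t: 17.05
eef_pos: [0.4644, -0.0084, 0.0325]
tool_rot: [0.001, -0.245, 0.969, 0.001]
contact_force: [-0.5, -0.1, 0.5]
gripper_width: 0.706
```

Emit:
play_rows(
  motion=[
    [[0,0,0],[0,0,0]],
    [[0,0,0],[0,0,0]],
    [[0,0,0],[0,0,0]],
    [[0,0,0],[0,0,0]],
    [[0,0,0],[0,0,0]],
  ],
  fingers=15,
  grip_force=30,
)

```text
t: 17.55
eef_pos: [0.4652, -0.0086, 0.0335]
tool_rot: [0.002, -0.245, 0.97, 0.001]
contact_force: [-1.2, -0.1, 6.9]
gripper_width: 0.283
```

```bash
python3 arc.py x 1.5 1.4 1.3 1.2 1.1 1.0 .9 .8;  python3 - <<'E'
from h import *
d=cam('side'); c=cv2.cvtColor(d['pixels'],cv2.COLOR_RGB2BGR)[130:270,150:310]; cv2.imwrite('pics/s17c.png',cv2.resize(c,None,fx=4,fy=4,interpolation=cv2.INTER_CUBIC))
E
```

```text
t 17.55 bench [-0.1541 -0.0759] z 0.0335 F [-1.2 -0.1  6.9] M [-0.27  0.29 -0.02] w 0.283 q [-0.2   0.4   0.1   2.19 -0.08  0.55  2.02]
1.5 [-0.0, 0.022, 0.0] [0.0, 0.001, 0.008]
1.4 [0.004, 0.048, 0.0] [0.0, 0.001, 0.018]
1.3 [0.005, 0.074, 0.0] [0.0, 0.001, 0.029]
1.2 [0.003, 0.1, 0.0] [0.0, 0.001, 0.039]
1.1 [-0.001, 0.126, 0.0] [0.0, 0.001, 0.05]
1.0 [-0.008, 0.151, 0.0] [0.0, 0.001, 0.061]
0.9 [-0.017, 0.175, 0.0] [0.0, 0.001, 0.071]
0.8 [-0.028, 0.198, 0.0] [0.0, 0.001, 0.082]
```

View pics/s17c.png

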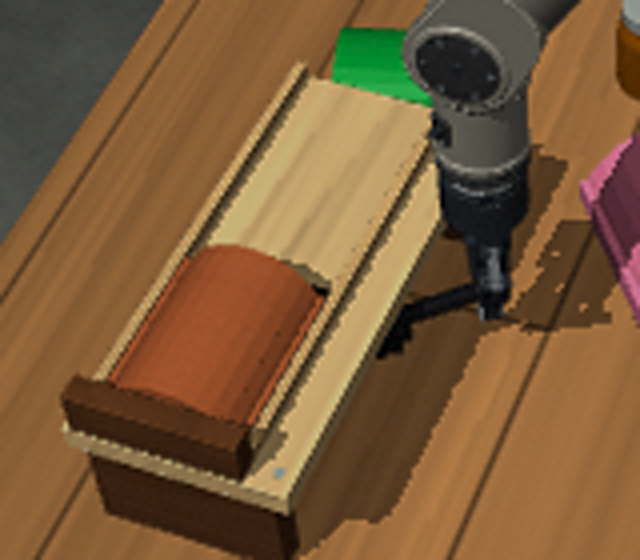

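The ball is gripped at 24 mm opening. I turn the knob back.

Emit:
play_rows(
  motion=[
    [[0.0,0.022,0],[0,0,0.008]],
    [[0.004,0.048,0],[0,0,0.018]],
    [[0.005,0.074,0],[0,0,0.029]],
    [[0.003,0.1,0],[0,0,0.039]],
    [[-0.001,0.126,0],[0,0,0.05]],
    [[-0.008,0.151,0],[0,0,0.061]],
    [[-0.017,0.175,0],[0,0,0.071]],
    [[-0.028,0.198,0],[0,0,0.082]],
  ],
)

```text
t: 18.4
eef_pos: [0.4344, 0.0644, 0.0335]
tool_rot: [-0.001, 0.013, 1.0, 0.0]
contact_force: [-5.7, -5.4, 6.9]
gripper_width: 0.281
```

```bash
python3 arc.py x .8 .7 .6 .5 .4 .3 .2 .1 0 -.03 -.06;  python3 - <<'E'
from h import *
d=cam('side'); c=cv2.cvtColor(d['pixels'],cv2.COLOR_RGB2BGR)[130:270,150:310]; cv2.imwrite('pics/s18c.png',cv2.resize(c,None,fx=4,fy=4,interpolation=cv2.INTER_CUBIC))
E
```

```text
t 18.4 bench [-0.187  -0.0038] z 0.0335 F [-5.7 -5.4  6.9] M [-1.12  0.97 -0.26] w 0.281 q [-0.48  0.37  0.23  2.25 -0.16  0.53  1.42]
0.8 [-0.008, 0.006, -0.0] [0.0, -0.0, -0.001]
0.7 [-0.009, 0.032, -0.0] [0.0, -0.0, 0.01]
0.6 [-0.012, 0.058, -0.0] [0.0, -0.0, 0.02]
0.5 [-0.018, 0.083, -0.0] [0.0, -0.0, 0.031]
0.4 [-0.027, 0.107, -0.0] [0.0, -0.0, 0.041]
0.3 [-0.038, 0.131, -0.0] [0.0, -0.0, 0.052]
0.2 [-0.051, 0.153, -0.0] [-0.0, -0.0, 0.063]
0.1 [-0.067, 0.174, -0.0] [-0.0, -0.0, 0.073]
0.0 [-0.084, 0.193, -0.0] [-0.0, -0.0, 0.084]
-0.03 [-0.09, 0.199, -0.0] [-0.0, -0.0, 0.087]
-0.06 [-0.096, 0.204, -0.0] [-0.0, -0.0, 0.09]
```

View pics/s18c.png

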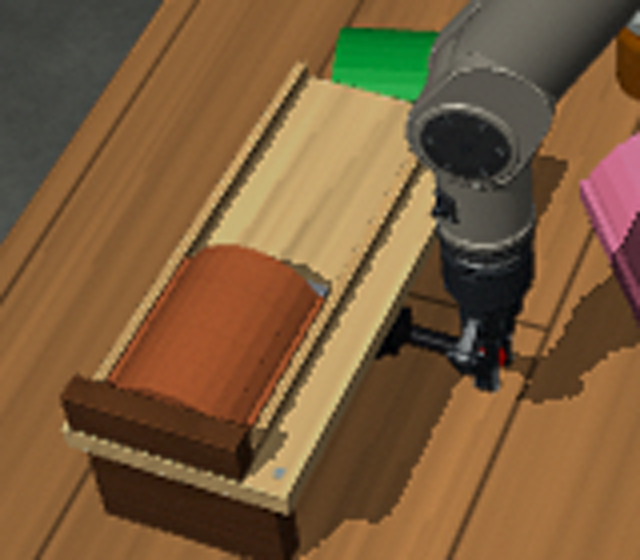

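The bar is rising behind the tail: grey shows at crop (318,288). I go on to the 0 stop.

Emit:
play_rows(
  motion=[
    [[-0.009,0.032,0],[0,0,0.01]],
    [[-0.012,0.058,0],[0,0,0.02]],
    [[-0.018,0.083,0],[0,0,0.031]],
    [[-0.027,0.107,0],[0,0,0.041]],
    [[-0.038,0.131,0],[0,0,0.052]],
    [[-0.051,0.153,0],[0,0,0.063]],
    [[-0.067,0.174,0],[0,0,0.073]],
    [[-0.084,0.193,0],[0,0,0.084]],
  ],
)

```text
t: 19.25
eef_pos: [0.4657, 0.1398, 0.0329]
tool_rot: [-0.005, 0.277, 0.961, -0.003]
contact_force: [-22.3, -25.7, 26.7]
gripper_width: 0.281
```

```bash
python3 arc.py x .05 0 -.05 -.08;  python3 - <<'E'
from h import *
d=cam('side'); c=cv2.cvtColor(d['pixels'],cv2.COLOR_RGB2BGR)[130:270,150:310]; cv2.imwrite('pics/s19c.png',cv2.resize(c,None,fx=4,fy=4,interpolation=cv2.INTER_CUBIC))
E
```

```text
t 19.25 bench [-0.158   0.0724] z 0.0329 F [-22.3 -25.7  26.7] M [-5.34  4.55 -0.03] w 0.281 q [-0.71  0.45  0.36  2.15 -0.28  0.6   0.86]
0.05 [-0.005, -0.005, -0.0] [-0.001, -0.001, -0.006]
0.0 [-0.008, 0.008, -0.0] [-0.001, -0.001, -0.001]
-0.05 [-0.012, 0.021, -0.0] [-0.001, -0.001, 0.004]
-0.08 [-0.014, 0.028, -0.0] [-0.001, -0.001, 0.007]
```

View pics/s19c.png

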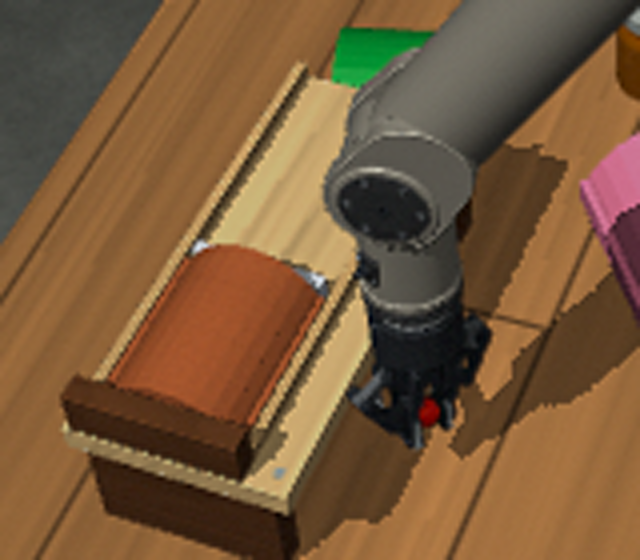

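About 34 N tangential force at the stop, so the knob is fully back at 0 and the bar stands up on both sides behind the tile. I relax, open and lift clear.

Emit:
play_rows(
  motion=[
    [[0,0,0],[0,0,0]],
    [[0,0,0],[0,0,0]],
    [[0,0,0],[0,0,0]],
    [[0,0,0],[0,0,0]],
    [[0,0,-0.08],[0,0,0]],
    [[0,0,-0.2],[0,0,0]],
    [[0,0,-0.32],[0,0,0]],
    [[0,0,-0.42],[0,0,0]],
  ],
  fingers=60,
)

```text
t: 20.1
eef_pos: [0.4682, 0.14, 0.2035]
tool_rot: [-0.005, 0.278, 0.96, -0.003]
contact_force: [0.8, 1.5, -0.7]
gripper_width: 0.705
```

Emit:
play_rows(
  motion=[
    [[0.05,0.05,-0.05],[0,0,0]],
    [[0.15,0.1,-0.1],[0,0,0]],
    [[0.27,0.1,-0.1],[0,0,0]],
    [[0.38,0.1,-0.1],[0,0,0]],
    [[0.48,0.1,-0.1],[0,0,0]],
    [[0.48,0.1,-0.1],[0,0,0]],
  ],
)

```text
t: 20.7
eef_pos: [0.3236, 0.2797, 0.2449]
tool_rot: [-0.006, 0.274, 0.962, -0.002]
contact_force: [1.0, 0.4, -1.1]
gripper_width: 0.7
```

```bash
python3 - <<'E'
from h import *
o=st()
for n in('side','top'):
    d=cam(n,f'pics/{n}20.png'); W=cloud(d); im=d['pixels']; hsv=cv2.cvtColor(im,cv2.COLOR_RGB2HSV); H,S,V=[hsv[...,i].astype(int) for i in range(3)]; F=f(d)
    m=((H<5)|(H>174))&(S>180)&(V>110)&(W[...,2]<.11)&(W[...,2]>.06)&(abs(W[...,0]-.46)<.04)
    if m.sum()>=5:
        v,u=np.argwhere(m).mean(0); ray=d['pose'][:3,:3]@np.array([(u-d['cx'])/F,(v-d['cy'])/F,1]); c=d['pose'][:3,3]; p=c+(.084-c[2])/ray[2]*ray; b=w2b(p); print(n,m.sum(),u,v,'ball',b.round(4),'value',np.arctan2(b[1],b[0]+.08)-2.356)
b=np.stack([(W[...,:2]-C)@B[:,0],(W[...,:2]-C)@B[:,1]],-1)
t=(H<12)&(S>140)&(V>90)&(W[...,2]>.145)&(b[...,1]<.19)&(b[...,1]>-.25)&(abs(b[...,0]-.015)<.07)
q=b[t]; print('tile x',np.percentile(q[:,0],[1,99]),'y',np.percentile(q[:,1],[1,99]))
m=(S<60)&(V>120)&(abs(b[...,0]-.015)<.06)&(abs(b[...,1]-.022)<.015); print('bar',m.sum(),np.median(W[m][:,2]) if m.sum() else None)
im2=cv2.imread('pics/top20.png')[80:220,190:350]; cv2.imwrite('pics/t20c.png',cv2.resize(im2,None,fx=4,fy=4,interpolation=cv2.INTER_CUBIC))
im2=cv2.imread('pics/side20.png')[130:270,150:310]; cv2.imwrite('pics/s20c.png',cv2.resize(im2,None,fx=4,fy=4,interpolation=cv2.INTER_CUBIC))
E
```

```text
t 20.7 bench [-0.3042  0.2081] z 0.2449 F [ 1.   0.4 -1.1] M [-0.02 -0.07  0.01] w 0.7 q [-1.14  0.01  0.3   2.07 -0.01  1.07  0.18]
side 35 255.14285714285714 232.71428571428572 ball [-0.1544  0.0712] value 0.022037485621555053
top 31 258.19354838709677 184.93548387096774 ball [-0.1515  0.0734] value -0.013327464815634293
tile x [-0.04926573  0.07614042] y [0.03646565 0.18788333]
bar 105 0.15164842405545742
```

View pics/s20c.png

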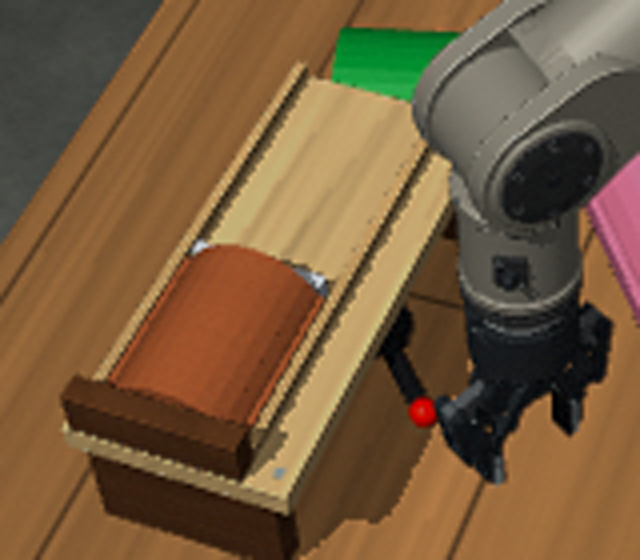

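View pics/top20.png

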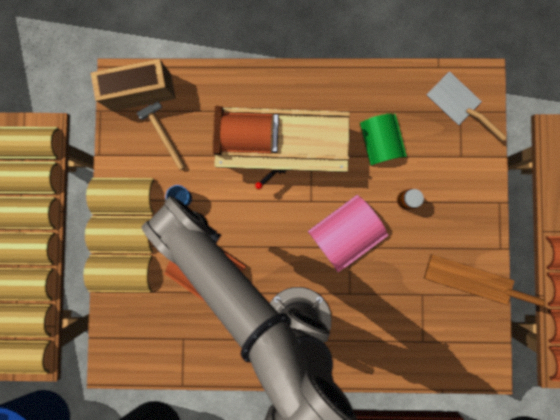

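The bar's top is at 0.152 m (22 mm up), the knob reads −0.01 to 0.02, and the tail is at bench y ≈ 0.036, where 0.035 is home. The pot at (178,197), jar at (413,198) and hammer at (160,135) are where they were, and the gripper is clear. I hand in.

```bash
python3 -c "
from station import bot
print(bot.hand_in())"
```

```text
the job is handed in; nothing more can be done
None
```

The tile is home against the end fence, the bar is up behind it, and the job is handed in at about 21 s of the 58 s allowed. I turned the knob to its stop so the bar sank, pushed the tile along the channel with the open fingers, then turned the knob back to its stop.

**Last checks**
- **Knob:** about 0 (0.02 rad in the side view, −0.01 in the top view).
- **Bar:** top face 22 mm above the shelf.
- **Tile:** tail at bench y ≈ +36 mm against +35 expected. The push had risen to 17 N at the fence.
- **Rest of the scene:** the pot, jar and hammer look unmoved, and the gripper touches nothing.

**What went wrong or disagreed**
- **First knob attempt:** the shut fingers passed over the handle without turning it.
- **Second knob attempt:** the gripper's knuckles rested on the shelf's top with about 15 N upward.
- **First grip on the ball:** the fingers slid up off it.
- **Likely cause:** the fingertips looked about 20 mm higher than the reported TCP. I went lower and gripped the ball, which worked.
- **Force at the end stops:** the wrist read about 25 N at release and 43 N in total at lock, about 34 N of it along the push. The fingers, not the gripper's body, were holding the ball.
- **Tile's front end:** I did not measure it separately from the fence in the top view. Home rests on the tail position, the pushing force and the side picture.

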